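Stack the stack-nest lens trays on their lugs

TASK

Build a stack of the three lens trays on the blue mat, leaving the bottom tray where it stands: first the tray with two lens barrels on top of it, then the empty tray on top of that as a cover. Turn each tray so that its blue end is opposite to that of the tray below, so that it stands level on the rim lugs and does not nest onto the parts. Keep all the barrels standing in their trays, and do not disturb the other things on the bench.

Things in the scene. Friction and masses are not known exactly. Their poses are not given: they have to be found in the camera images.
- base_tray: dark grey tray, 124 (x) x 68 (y) x 45 high, one blue end. Origin: centre of its underside; +x to the blue end. The bottom tray, about 180 g, holding three lens barrels, on the blue mat. Blue ends the same way round: the feet of an upper tray miss the lugs and it nests onto the parts; with blue ends opposed its feet stand on the lugs, its underside 38 above that of the lower tray, with 4 to 5 of play each way
- full_tray: dark grey tray, 124 (x) x 68 (y) x 45 high, one blue end. Origin: centre of its underside; +x to the blue end. Same shape as base_tray. Holds two lens barrels, which stand at its x = -30 and +30 (170 to 260 g in all); stands free on the bench. It can be gripped from above across the rim band at the middle of its length (68 wide)
- empty_tray: dark grey tray, 124 (x) x 68 (y) x 45 high, one blue end. Origin: centre of its underside; +x to the blue end. Same shape, empty, 120 to 210 g. One long side stands only 5 to 10 from the controller's -y side, too near for a finger. Floor 4 thick; inner walls 31 apart at the floor, 37 apart higher up where they step in: shut fingers fit inside
- base_tray_blue_end (a point): middle of the top of the blue end's rim of base_tray: 61 from the centre, 45 up. All trays have the same shape: a rim band 10 high all round (z 35 to 45; 68 wide outside, 63.6 inside); below it the walls taper inward and the long walls step in and out
- full_tray_blue_end (a point): the same point on full_tray. In all trays, where a long wall steps in (x -31 to 0 and +31 to +60) it is topped inside the rim by a paler ledge, the stacking lug, 7 below the rim's top (z 38). Where it steps out it ends below in a foot, 18 long, centred at x -45 and +15.5, outer edges at y +-27
- empty_tray_blue_end (a point): the same point on empty_tray
- controller: fixed white illumination controller, 210 (x) x 120 (y) x 68 high; origin at the centre of its underside; the empty tray stands along its -y side
- lamp: fixed lamp: round base of diameter 90, 20 high, and a slim neck up its middle to 250, its top bent over by up to 70 towards its +x and 130 towards its +y, where it is over 185 high; origin at the centre of the base
- bottle: white bottle with red cap, diameter 54, 135 high, loose; origin at the centre of its underside (as for all the following)
- blower: dark rubber bulb dust blower standing nozzle up, diameter 58, 96 high, loose
- loupe: black standing loupe, diameter 48, 44 high, loose
- tweezers: steel tweezers lying flat, 120 long (x), 14 wide, 8 high, loose
- mouse: black computer mouse, 105 x 62 x 31 high, loose
- slide_box: white and blue slide box, 87 x 57 x 26 high, loose
- base_part0: black and bright metal lens barrel standing upright, diameter 20, 24 high, 25 g; origin at the centre of its underside, in base_tray
- base_part1: black and bright metal lens barrel standing upright, diameter 20, 24 high, 25 g; origin at the centre of its underside, in base_tray
- base_part2: black and bright metal lens barrel standing upright, diameter 20, 24 high, 25 g; origin at the centre of its underside, in base_tray
- full_part0: black and bright metal lens barrel standing upright, diameter 20, 24 high, 25 g; origin at the centre of its underside, in full_tray
- full_part1: black and bright metal lens barrel standing upright, diameter 20, 24 high, 25 g; origin at the centre of its underside, in full_tray
Mind the look-alikes: they are no part of the job. What is shaped like the full_tray but orange or yellow is not meant.

How it is judged:
By the outcome, as a careful person would: the job done as asked, in the order asked, and still so for the second after the job is handed in, with the robot touching nothing.
It also fails if it takes over 70 s, if anything falls off the work surface, if the arm or the gripper's body presses on something with over 40 N, if the wrist force passes 120 N, or if a joint passes its speed limit or range.

ROBOT

A 6-joint arm with a two-finger parallel gripper is mounted at the origin on the work surface. World frame = base frame: x ahead of the robot, y to its left, z up, the work surface at z = 0. Lengths are in mm, angles in rad, forces in N, time in s.
With the tool pointing down it reaches from about 250 to 775 mm from the base axis. Payload 4 kg.
Tool frame: the origin (TCP) lies midway between the tips of the shut fingers; the grasp point (between the pads) lies 19 mm behind it (hold_point_z is the distance from the TCP to the grasp point, in mm); z points along the fingers, y is the direction in which the jaws open and shut (so a half turn about z gives the same grasp; the last joint's range is limited). The gripper opens to 94 mm and grips with 3 to 60 N. Pads are 16 mm wide; open, the fingers measure 119 mm over their backs; the gripper's body (75 mm by 177 mm) begins 78 mm behind the grasp point.
Start: joints at [-1.435, 0.087, 1.371, -0, 1.684, -0.103], TCP at [130.091, -534.412, 205.506] pointing down, gripper open.
Joint ranges: [-3.1, 3.1], [-0.76, 2.03], [0.27, 2.55], [-1.08, 4.22], [0.17, 2.65], [-2.57, 2.57]. Speed limits (rad/s): [2.79, 2.79, 3.14, 3.14, 3.14, 3.14].

INTERFACE

Orientations are given as [roll, pitch, yaw] about the fixed x, y, z axes, in that order (R = Rz(yaw) Ry(pitch) Rx(roll)).
In Python, from station import * gives the robot as it stands.
- The arm moves only by the tool step_arm, never from a script. Its argument "targets" is a list of rows, each a list of 7 numbers: the turn, a rotation vector about the world's x, y, z normalised to -1 to 1, where 1 is 180 degrees, then the shift along the world's x, y, z normalised to -1 to 1, where 1 is 20 cm, then the opening, from 0 (shut) to 1 (fully open). In form: [[rx, ry, rz, tx, ty, tz, fingers], ...]. A call has 1 to 10 rows; each row is the pose to reach, as a shift and turn from the pose measured when the call began, turning the shorter way round; what a row does not reach only later rows make up. A row lasts 1/12 s, in which the tool goes at most 41.7 mm and 7.16 degrees, less where a joint would pass 70% of its speed; a pose out of reach is approached as far as the arm can. A call with a number of a shift or a turn outside -1 to 1 is refused whole. A call with a gripper value outside its range is refused whole. The fingers move at their own pace and stop on an object; "grip_force" is the grip in N (left out, the last holds). Time passes only in rows, so rows that repeat a pose let the fingers close. It gives the time, the measured TCP pose, the force and the opening at its end, in the units of the state.
- get_state(): the state, without advancing time (a new reading comes with each control period).
- get_image(name): name is "scene" or "top"; returns a dict with "image" (480x640x3 uint8, red, green, blue), "fov_y" (degrees; the focal length in pixels is half the picture's height over the tangent of half this angle, whatever the lens; pixels are square), "cx", "cy" (the principal point, pixels), "cam_to_world" (4x4, takes a point from camera to world coordinates). Camera axes: x right, y down, z forward; pixel columns grow to the right and rows downward; lengths in mm; the calibration is good to about 2 mm. A picture is of the moment at which its call begins. There is no depth.
- hand_in(): hands the job in, once; it reports no verdict.
The state is a dict: "time": time; "q": joint angles; "joint_velocities": joint speeds; "tau": joint torques, N m; "position": TCP position; "orientation": TCP orientation; "force": force on the tool from outside, world axes, zero at the start; "torque": the same for the moment, N m; "width": finger opening in mm.
Only numpy, scipy, OpenCV 4.12 (cv2) and the standard library are available. Lean on these libraries where they do the work, as an engineer would, in place of code of your own. Each camera call takes 0.05 s, during which the arm holds its last target.

## Working session

There is one attempt and no reset: what is moved stays moved. The work goes in short steps, Python scripts to look and compute and a tool call to move; the robot and the scene stay as the last step left them, time stands still between calls to the robot, and variables do not carry over. Pictures are saved under pics/ and viewed, and the job is handed in when it is done.

Besides the shell and the picture viewer there is one more tool, called after ">>>" in YAML: its name, and indented under it one key for each argument. step_arm: Moves the arm, as the interface text tells. Scaled input: -1 to 1 covers 20 cm each way for a shift and 180 degrees each way for a turn. Its arguments: {"type":"object","properties":{"targets":{"type":"array","items":{"type":"array","items":{"type":"number"}}},"grip_force":{"type":"number"}},"required":["targets"]}

```bash
mkdir -p pics; ls; python3 - <<'E'
from station import *
import cv2,pickle
print(get_state())
for n in("scene","top"):
    d=get_image(n); cv2.imwrite(f"pics/{n}0.png",d["image"][:,:,::-1]); pickle.dump(d,open(f"{n}0.pkl","wb"))
    print(n,d["fov_y"],d["cx"],d["cy"],d["cam_to_world"])
E
```

```text
pics
{'time': 0.0, 'q': array([-1.43509784e+00,  8.79478440e-02,  1.37224358e+00, -5.75301518e-06,
        1.68358581e+00, -1.03081586e-01]), 'joint_velocities': array([ 0.00077556, -0.00134155, -0.00172984,  0.00048905, -0.00116386,
        0.00046852]), 'tau': array([ 7.73013599e-04, -3.40187895e+01, -3.02423000e+01,  7.19233369e-02,
        3.30881635e-02, -1.77023749e-04]), 'position': array([ 130.01398557, -533.8519575 ,  204.31350425]), 'orientation': array([-3.13941909e+00, -2.19102925e-04,  2.38779198e-01]), 'force': array([-0.48430557,  0.28213155,  0.01365852]), 'torque': array([ 0.03057058, -0.03272078,  0.03044484]), 'width': 93.73856583310965}
scene 48.25866482945203 323.7147864644287 241.85453797490598 [[-3.10095943e-01  5.63120001e-01 -7.65987186e-01  1.67071841e+03]
 [ 9.50583830e-01  1.96529470e-01 -2.40346728e-01  2.17013695e+02]
 [ 1.51950057e-02 -8.02665579e-01 -5.96235759e-01  9.49748192e+02]
 [ 0.00000000e+00  0.00000000e+00  0.00000000e+00  1.00000000e+00]]
top 45.89985519680993 315.7563317497068 242.0143503636504 [[ 6.36064411e-03 -9.81509218e-01  1.91309168e-01  2.39368548e+02]
 [-9.99976090e-01 -6.76225379e-03 -1.44646703e-03 -1.47021952e+02]
 [ 2.71340187e-03 -1.91295393e-01 -9.81528762e-01  1.46251929e+03]
 [ 0.00000000e+00  0.00000000e+00  0.00000000e+00  1.00000000e+00]]
```

View pics/top0.png

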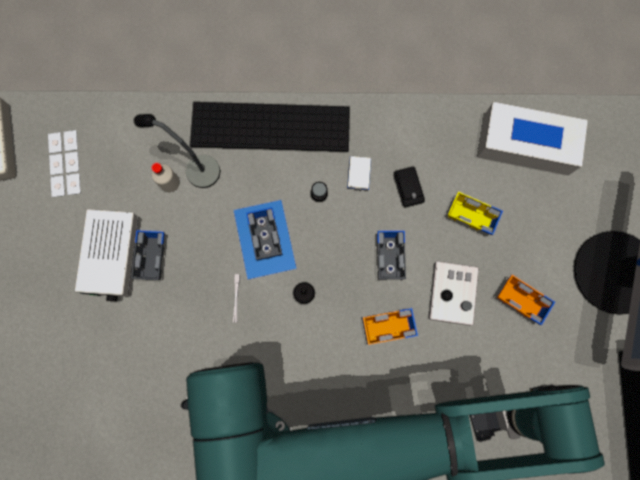

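View pics/scene0.png

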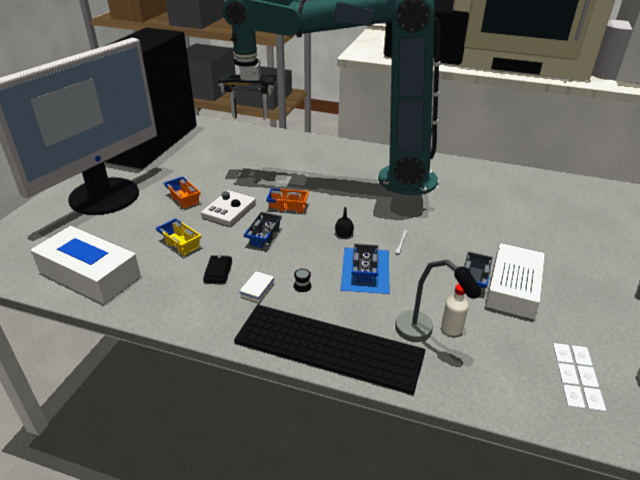

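The top view has x up and y to the left. These are the candidates:
- **Grey tray on the blue mat**, about (265,235): base_tray.
- **Grey tray with two barrels**, about (391,255): full_tray.
- **Grey tray by the white controller**, about (150,255): empty_tray.
- **Orange and yellow look-alikes**, at (389,327), (525,299) and (474,213): not meant.

Next I'll take close crops of the three grey trays.

```bash
cat > h.py <<'E'
import numpy as np,cv2,pickle
def K(d):
    f=240/np.tan(np.radians(d["fov_y"]/2)); return f,d["cx"],d["cy"]
def px2w(d,u,v,z):
    f,cx,cy=K(d);T=d["cam_to_world"]
    r=T[:3,:3]@np.array([(u-cx)/f,(v-cy)/f,1]);o=T[:3,3]
    return o+r*(z-o[2])/r[2]
def w2px(d,p):
    f,cx,cy=K(d);T=d["cam_to_world"];c=T[:3,:3].T@(np.asarray(p,float)-T[:3,3])
    return np.array([cx+f*c[0]/c[2],cy+f*c[1]/c[2]])
def crop(d,u,v,w,s,name,pts=()):
    h=int(w*.75);x0=int(u-w/2);y0=int(v-h/2)
    im=d["image"][:,:,::-1];im=cv2.copyMakeBorder(im,100,100,100,100,cv2.BORDER_CONSTANT)[y0+100:y0+h+100,x0+100:x0+w+100]
    im=cv2.resize(im,None,fx=s,fy=s,interpolation=cv2.INTER_CUBIC)
    for t in range(0,w,10):
        cv2.putText(im,str(x0+t),(t*s,10),0,.35,(0,255,255),1);cv2.line(im,(t*s,12),(t*s,18),(0,255,255),1)
    for t in range(0,h,10):
        cv2.putText(im,str(y0+t),(0,t*s+4),0,.35,(0,255,255),1)
    for p in pts: cv2.circle(im,(int((p[0]-x0+.5)*s),int((p[1]-y0+.5)*s)),2,(0,255,0),-1)
    cv2.imwrite(name,im)
E
python3 - <<'E'
from h import *
d=pickle.load(open("top0.pkl","rb"))
s=8
ims=[]
for n,u,v in(("b",265,235),("f",391,255),("e",150,255)):
    crop(d,u,v,72,8,f"pics/t0{n}.png")
E
```

```text
(no output)
```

View pics/t0b.png

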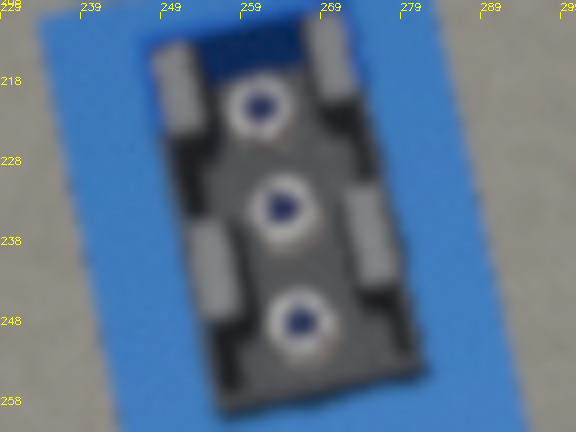

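View pics/t0f.png

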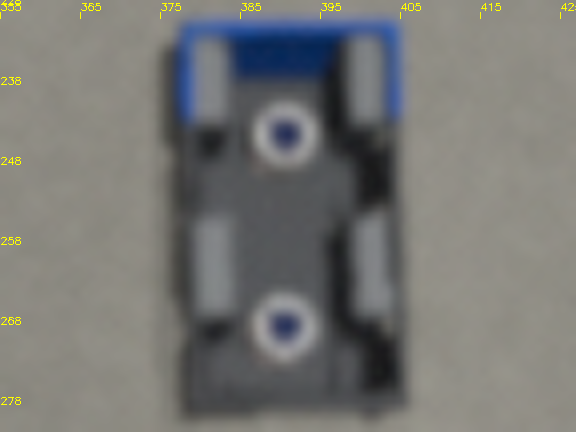

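View pics/t0e.png

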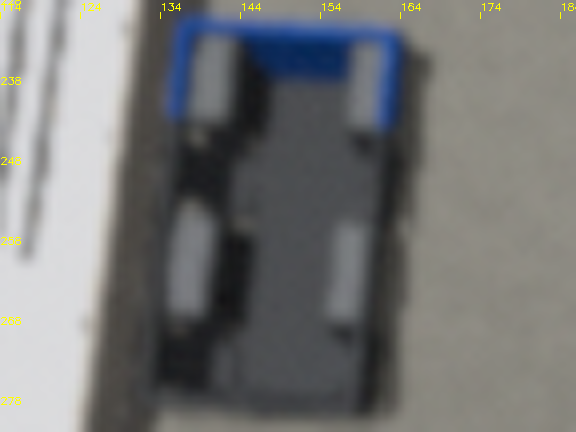

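The blue ends of all three grey trays point roughly to +x (up in the picture). That means the full tray needs a half turn, while the empty tray keeps the base tray's direction. Next I'll fit poses from the lug corners and check them in the scene camera.

```bash
cat >> h.py <<'E'
from scipy.optimize import least_squares
# lug rows: x60..31 left(+y), right(-y); x0..-31 left,right ; each TL,TR,BR,BL in image (top=+x,left=+y)
def lugpts(yi=18.5,yo=31.8):
    P=[]
    for xa,xb in((60,31),(0,-31)):
        P+=[(xa,yo),(xa,yi),(xb,yi),(xb,yo)]
        P+=[(xa,-yi),(xa,-yo),(xb,-yo),(xb,-yi)]
    return np.array(P,float)
def tf(p,X):
    c,s=np.cos(p[2]),np.sin(p[2]);X=np.asarray(X,float)
    return np.c_[p[0]+c*X[:,0]-s*X[:,1],p[1]+s*X[:,0]+c*X[:,1]]
def fit(W,P,p0=(500,0,0)):
    r=least_squares(lambda p:(tf(p,P)-W).ravel(),p0,loss="soft_l1",f_scale=1.5)
    return r.x,tf(r.x,P)-W
def outline(p,z0=0):
    R=[]
    for (a,b,z) in [(62,34,45),(62,-34,45),(-62,-34,45),(-62,34,45),(61,0,45)]+[(x,y,38) for x,y in lugpts()]:
        q=tf(p,[(a,b)])[0];R.append((q[0],q[1],z+z0))
    return R
E
cat > m1.py <<'E'
from h import *
d=pickle.load(open("top0.pkl","rb"));sc=pickle.load(open("scene0.pkl","rb"))
C={"b":((229,208),[(153,45),(190,40),(203,130),(167,136),(308,15),(344,8),(355,98),(322,102),(190,222),(228,218),(242,315),(207,320),(346,187),(382,182),(398,280),(365,287)],1),
"f":((355,228),[(190,37),(227,37),(229,123),(192,123),(347,37),(382,37),(385,123),(350,123),(192,215),(230,215),(233,316),(196,317),(355,210),(388,210),(393,310),(356,315)],0),
"e":((114,228),[(193,38),(240,38),(228,124),(187,124),(350,40),(383,42),(380,128),(345,128),(180,205),(217,205),(205,315),(168,315),(335,222),(370,222),(361,318),(327,318)],0)}
for n,((x0,y0),pts,z0) in C.items():
    W=np.array([px2w(d,x0+(X+.5)/8-.5,y0+(Y+.5)/8-.5,38+z0)[:2] for X,Y in pts])
    p,r=fit(W,lugpts());print(n,p.round(2),np.degrees(p[2]).round(1));print(np.abs(r).mean(0).round(1),r.round(1).tolist())
    o=outline(p,z0);cx=w2px(d,(p[0],p[1],40));crop(d,cx[0],cx[1],72,8,f"pics/o{n}.png",[w2px(d,q) for q in o])
    cx=w2px(sc,(p[0],p[1],40));crop(sc,cx[0],cx[1],72,8,f"pics/os{n}.png",[w2px(sc,q) for q in o])
E
python3 m1.py; python3 -c "
import cv2,numpy as np
cv2.imwrite('pics/osA.png',cv2.resize(np.vstack([np.hstack([cv2.imread(f'pics/o{a}{n}.png') for n in 'bfe']) for a in ('','s')]),None,fx=.46,fy=.46))"
```

```text
b [ 5.3871e+02 -1.6430e+01  2.2000e-01] 12.7
[0.8 0.9] [[-1.2, 0.6], [-0.1, -0.5], [1.4, -1.9], [0.6, -0.4], [-0.5, 1.3], [-0.0, -0.1], [1.6, -2.3], [0.0, 0.1], [-1.5, 0.9], [0.0, 0.1], [1.4, -1.4], [0.2, 0.4], [-2.3, 1.6], [-1.1, 0.2], [0.7, -0.9], [0.1, 1.6]]
f [ 485.08 -341.29  -12.55] -719.3
[0.9 0.9] [[0.8, 1.0], [0.9, -0.4], [0.0, -0.6], [-0.0, 0.8], [1.1, 1.1], [1.2, -0.9], [0.3, -0.9], [0.2, 1.1], [-1.2, 0.0], [-1.1, -1.2], [0.5, -1.1], [0.7, 0.4], [-2.5, 1.7], [-2.4, -1.0], [-1.2, -0.6], [0.3, 0.9]]
e [480.01 278.01  50.24] 2878.3
[1. 1.] [[1.7, -0.1], [1.2, 1.7], [0.3, 0.5], [0.8, 0.7], [0.5, 0.0], [0.7, -2.7], [-0.2, -1.1], [0.3, 1.0], [-3.9, 1.1], [-4.4, -0.4], [0.0, -1.0], [0.5, 0.6], [-0.2, 0.5], [-0.7, -1.6], [-0.8, -1.8], [-0.3, 0.8]]
```

View pics/osA.png

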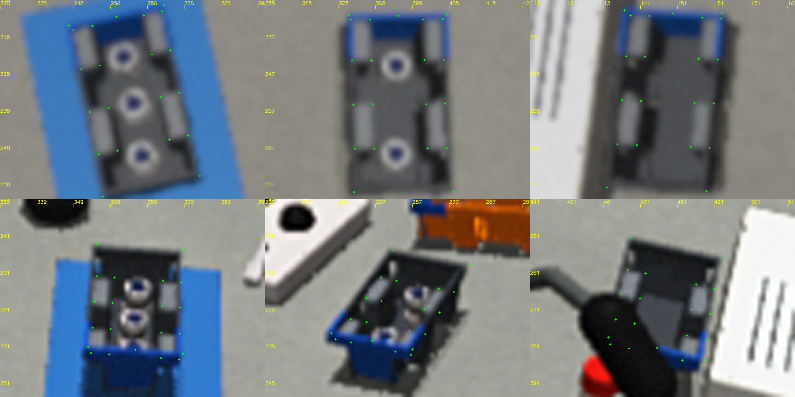

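```bash
python3 -c "
import cv2,numpy as np
cv2.imwrite('pics/osB.png',np.hstack([cv2.resize(cv2.imread(f'pics/os{n}.png'),(400,300)) for n in 'bf']))
cv2.imwrite('pics/osC.png',np.hstack([cv2.resize(cv2.imread(f'pics/o{n}.png'),(400,300)) for n in 'bf']))"
```

```text
(no output)
```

View pics/osB.png

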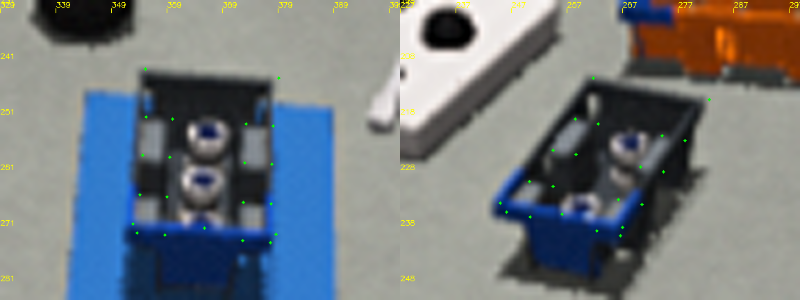

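View pics/osC.png

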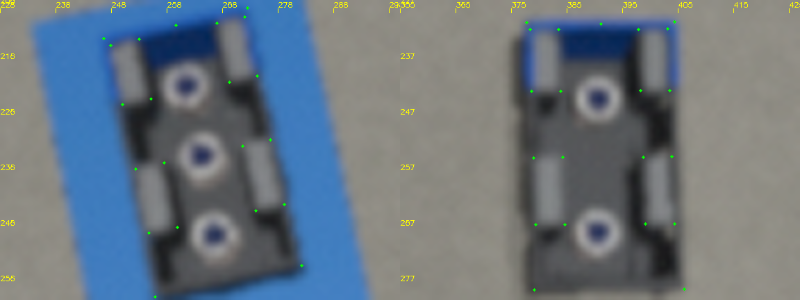

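```bash
cat > plan.py <<'E'
import sys,numpy as np
from station import *
from scipy.spatial.transform import Rotation as R
def plan(x,y,z,yaw):
    s=get_state();Rn=R.from_euler("xyz",s["orientation"]);Rt=R.from_euler("xyz",[np.pi,0,yaw])
    rv=(Rt*Rn.inv()).as_rotvec()/np.pi
    print("now",s["time"].__round__(2),s["position"].round(1),s["orientation"].round(3),"F",s["force"].round(1),"w",round(s["width"],1),"q",s["q"].round(2))
    print("row",rv.round(4).tolist(),((np.array([x,y,z])-s["position"])/200).round(4).tolist())
if __name__=="__main__": plan(*map(float,sys.argv[1:5]))
E
python3 plan.py 485 -341 120 0.016
```

```text
now 0.1 [ 130.  -533.9  204.4] [-3.14  -0.     0.239] F [ 0.4 -0.9  0.9] w 93.8 q [-1.44  0.09  1.37 -0.    1.68 -0.1 ]
row [-0.0006, -0.0, -0.0709] [1.7749, 0.9646, -0.4222]
```

>>> step_arm:
  targets:
    - [0,0,-0.01,0.1,0.055,0,1]
    - [0,0,-0.02,0.26,0.14,0,1]
    - [0,0,-0.035,0.42,0.23,0,1]
    - [0,0,-0.05,0.58,0.32,0,1]
    - [0,0,-0.06,0.74,0.4,0,1]
    - [0,0,-0.071,0.9,0.49,0,1]
    - [0,0,-0.071,0.98,0.53,0,1]
  grip_force: 20

```text
time: 0.68
position: [328.9, -425.3, 203.9]
orientation: [-3.138, -0.001, 0.018]
force: [0.1, 0.0, 0.3]
width: 94.0
```

```bash
python3 plan.py 485 -341 110 0.016
```

```text
now 0.68 [ 328.9 -425.3  203.9] [-3.138e+00 -1.000e-03  1.800e-02] F [0.1 0.  0.3] w 94.0 q [-1.02  0.06  1.4   0.    1.68  0.53]
row [-0.0012, 0.0004, -0.0006] [0.7803, 0.4216, -0.4697]
```

>>> step_arm:
  targets:
    - [-0.001,0,0,0.15,0.08,-0.03,1]
    - [-0.001,0,0,0.31,0.17,-0.1,1]
    - [-0.001,0,0,0.47,0.25,-0.2,1]
    - [-0.001,0,0,0.62,0.33,-0.32,1]
    - [-0.001,0,0,0.74,0.4,-0.42,1]
    - [-0.001,0,0,0.78,0.42,-0.47,1]
    - [-0.001,0,0,0.78,0.42,-0.47,1]

```text
time: 1.27
position: [484.6, -338.5, 105.6]
orientation: [-3.136, 0.005, 0.021]
force: [-0.8, 0.3, -0.3]
width: 93.9
```

```bash
cat > shot.py <<'E'
import sys
from h import *
from station import *
# shot.py cam name x y z width scale [tray x y yaw z0]
a=sys.argv;d=get_image(a[1]);pickle.dump(d,open(a[2]+".pkl","wb"))
c=w2px(d,[float(t) for t in a[3:6]])
pts=[]
if len(a)>8: pts=[w2px(d,q) for q in outline([float(t) for t in a[8:11]],float(a[11]))]
crop(d,c[0],c[1],int(a[6]),int(a[7]),f"pics/{a[2]}.png",pts)
E
python3 plan.py 485 -341 20 0.016; python3 shot.py scene s1 485 -341 60 100 8
```

```text
now 1.27 [ 484.6 -338.5  105.6] [-3.136  0.005  0.021] F [-0.8  0.3 -0.3] w 93.9 q [-0.71  0.22  1.42  0.    1.51  0.84]
row [-0.0018, -0.0015, -0.0017] [0.0021, -0.0123, -0.4282]
```

View pics/s1.png

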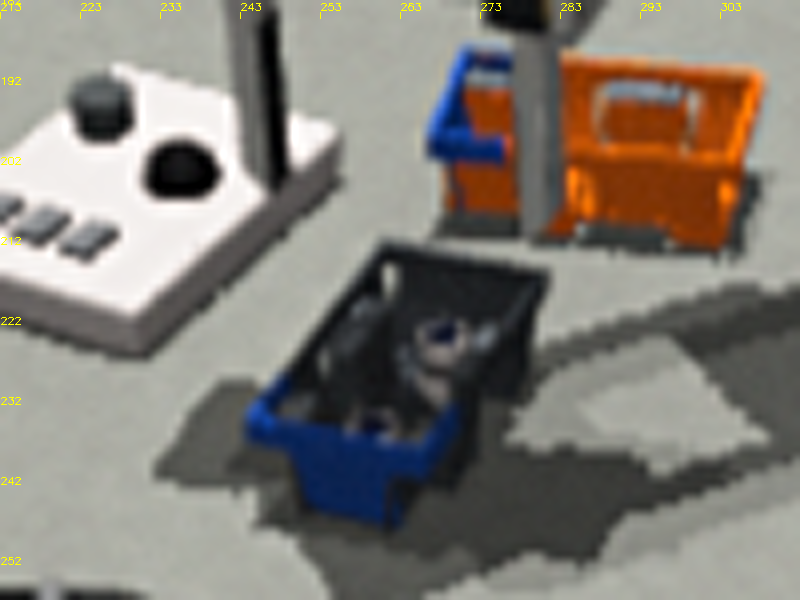

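The fingers straddle the grey tray at about (263,222) to (283,205), clear of the orange tray. I'll descend now.

>>> step_arm:
  targets:
    - [-0.002,-0.001,-0.002,0,-0.012,-0.06,1]
    - [-0.002,-0.001,-0.002,0,-0.012,-0.13,1]
    - [-0.002,-0.001,-0.002,0,-0.012,-0.21,1]
    - [-0.002,-0.001,-0.002,0,-0.012,-0.29,1]
    - [-0.002,-0.001,-0.002,0,-0.012,-0.36,1]
    - [-0.002,-0.001,-0.002,0,-0.012,-0.41,1]
    - [-0.002,-0.001,-0.002,0,-0.012,-0.428,1]
    - [-0.002,-0.001,-0.002,0,-0.012,-0.428,1]
    - [-0.002,-0.001,-0.002,0,-0.012,-0.428,1]

```text
time: 2.07
position: [484.2, -343.8, 23.6]
orientation: [3.137, -0.002, 0.012]
force: [0.1, 0.1, 0.9]
width: 93.9
```

```bash
python3 plan.py 485 -341 20 0.016
```

```text
now 2.07 [ 484.2 -343.8   23.6] [ 3.137e+00 -2.000e-03  1.200e-02] F [0.1 0.1 0.9] w 93.9 q [-0.71  0.28  1.51 -0.    1.34  0.85]
row [0.0015, 0.0005, 0.0011] [0.0039, 0.0141, -0.0178]
```

>>> step_arm:
  targets:
    - [0.0015,0,0.001,0.004,0.012,-0.016,1]
    - [0.0015,0,0.001,0.004,0.012,-0.016,1]
    - [0.0015,0,0.001,0.004,0.012,-0.016,0]
    - [0.0015,0,0.001,0.004,0.012,-0.016,0]
    - [0.0015,0,0.001,0.004,0.012,-0.016,0]
    - [0.0015,0,0.001,0.004,0.012,-0.016,0]
    - [0.0015,0,0.001,0.004,0.012,-0.016,0]
    - [0.0015,0,0.001,0.004,0.012,-0.016,0]
  grip_force: 25

```text
time: 2.73
position: [485.2, -341.6, 20.5]
orientation: [3.141, -0.002, 0.016]
force: [0.7, -0.3, 0.4]
width: 67.6
```

```bash
python3 plan.py 485 -341 20 0.016; python3 shot.py scene s2 485 -341 50 80 10
```

```text
now 2.73 [ 485.2 -341.6   20.5] [ 3.141e+00 -2.000e-03  1.600e-02] F [ 0.7 -0.3  0.4] w 67.6 q [-0.71  0.29  1.52  0.    1.34  0.85]
row [0.0002, 0.0006, 0.0001] [-0.001, 0.0031, -0.0027]
```

View pics/s2.png

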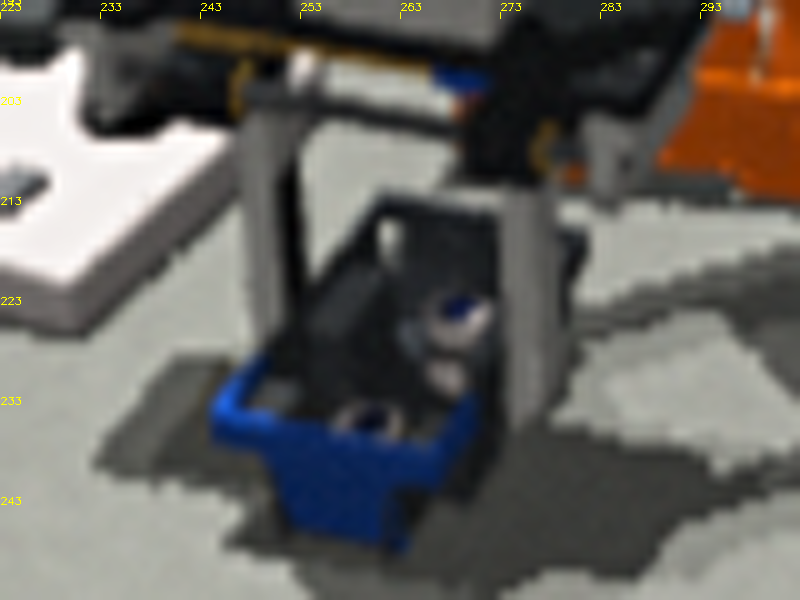

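>>> step_arm:
  targets:
    - [0,0,0,0,0.002,0.015,0]
    - [0,0,0,0,0.002,0.05,0]
    - [0,0,0,0,0.002,0.1,0]
    - [0,0,0,0,0.002,0.16,0]
    - [0,0,0,0,0.002,0.23,0]
    - [0,0,0,0,0.002,0.31,0]
    - [0,0,0,0,0.002,0.39,0]
    - [0,0,0,0,0.002,0.46,0]
    - [0,0,0,0,0.002,0.51,0]
    - [0,0,0,0,0.002,0.54,0]
  grip_force: 30

```text
time: 3.62
position: [486.0, -341.9, 131.4]
orientation: [3.138, -0.005, 0.016]
force: [1.5, 0.3, -2.1]
width: 67.5
```

```bash
python3 plan.py 538.7 -16.4 130 1.6; python3 shot.py scene s3 485 -341 140 90 8
```

```text
now 3.62 [ 486.  -341.9  131.4] [ 3.138 -0.005  0.016] F [ 1.5  0.3 -2.1] w 67.5 q [-0.71  0.21  1.38  0.    1.55  0.85]
row [-0.0005, 0.002, 0.5043] [0.2636, 1.6273, -0.0072]
```

View pics/s3.png

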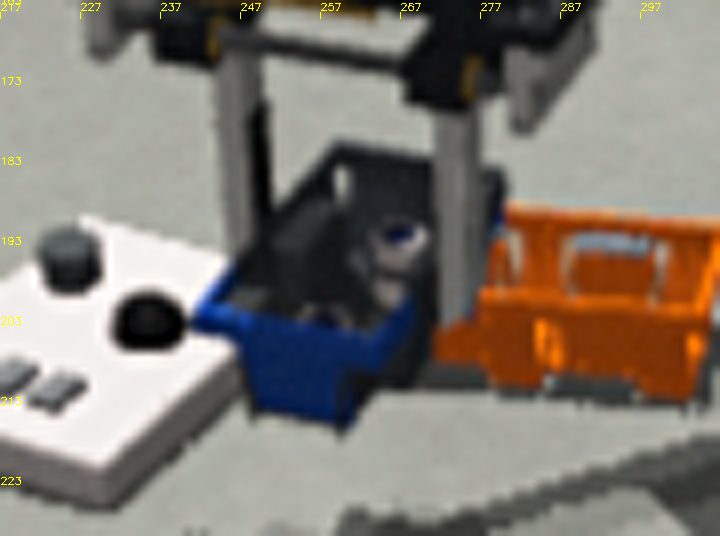

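The tray is held level and both barrels are still standing. Next I'll carry it across while turning +yaw.

>>> step_arm:
  targets:
    - [0,0.001,0.008,0.002,0.01,0,0]
    - [0,0.001,0.025,0.006,0.035,0,0]
    - [0,0.001,0.05,0.012,0.075,0,0]
    - [0,0.001,0.08,0.02,0.12,0,0]
    - [0,0.001,0.11,0.028,0.17,0,0]
    - [0,0.001,0.14,0.036,0.22,0,0]
    - [0,0.001,0.17,0.044,0.27,0,0]
    - [0,0.001,0.2,0.052,0.32,0,0]
    - [0,0.001,0.23,0.06,0.37,0,0]
    - [0,0.001,0.26,0.068,0.42,0,0]

```text
time: 4.5
position: [499.3, -257.0, 130.6]
orientation: [-3.142, -0.002, 0.838]
force: [0.2, -0.2, -2.7]
width: 67.4
```

```bash
python3 plan.py 538.7 -16.4 132 2.3
```

```text
now 4.5 [ 499.3 -257.   130.6] [-3.142e+00 -2.000e-03  8.380e-01] F [ 0.2 -0.2 -2.7] w 67.4 q [-0.58  0.14  1.46  0.    1.54  0.15]
row [-0.0009, -0.0, 0.4653] [0.1971, 1.2029, 0.0068]
```

>>> step_arm:
  targets:
    - [0,0,0.02,0.008,0.04,0,0]
    - [0,0,0.05,0.016,0.09,0,0]
    - [0,0,0.08,0.024,0.14,0,0]
    - [0,0,0.11,0.032,0.19,0,0]
    - [0,0,0.14,0.04,0.24,0,0]
    - [0,0,0.17,0.048,0.29,0,0]
    - [0,0,0.2,0.056,0.34,0,0]
    - [0,0,0.23,0.064,0.39,0,0]
    - [0,0,0.26,0.072,0.44,0,0]
    - [0,0,0.29,0.08,0.49,0,0]

```text
time: 5.33
position: [514.6, -158.0, 129.4]
orientation: [-3.14, -0.004, 1.755]
force: [1.0, -0.0, -1.4]
width: 67.4
```

```bash
python3 plan.py 538.7 -16.4 132 3.362
```

```text
now 5.33 [ 514.6 -158.   129.4] [-3.14  -0.004  1.755] F [ 1.  -0.  -1.4] w 67.4 q [-0.4   0.09  1.52  0.    1.54 -0.59]
row [-0.0001, -0.0015, 0.5114] [0.1203, 0.7082, 0.0128]
```

>>> step_arm:
  targets:
    - [0,0,0.02,0.006,0.03,0,0]
    - [0,0,0.05,0.012,0.07,0,0]
    - [0,0,0.08,0.02,0.11,0,0]
    - [0,0,0.11,0.028,0.15,0,0]
    - [0,0,0.14,0.036,0.19,0,0]
    - [0,0,0.17,0.044,0.24,0,0]
    - [0,0,0.2,0.052,0.29,0,0]
    - [0,0,0.23,0.06,0.34,0,0]
    - [0,0,0.26,0.066,0.39,0,0]
    - [0,0,0.29,0.072,0.43,0,0]

```text
time: 6.17
position: [528.4, -71.0, 128.3]
orientation: [-3.139, -0.006, 2.673]
force: [0.2, -0.1, -2.4]
width: 67.8
```

```bash
python3 plan.py 538.7 -16.4 132 3.362
```

```text
now 6.17 [528.4 -71.  128.3] [-3.139 -0.006  2.673] F [ 0.2 -0.1 -2.4] w 67.8 q [-0.24  0.08  1.53 -0.    1.54 -1.34]
row [0.0005, -0.0021, 0.2194] [0.0515, 0.2729, 0.0185]
```

>>> step_arm:
  targets:
    - [0,0,0.02,0.006,0.03,0.002,0]
    - [0,0,0.05,0.012,0.07,0.004,0]
    - [0,-0.001,0.08,0.02,0.11,0.006,0]
    - [0,-0.001,0.11,0.03,0.16,0.008,0]
    - [0,-0.001,0.145,0.038,0.2,0.01,0]
    - [0,-0.001,0.175,0.044,0.235,0.01,0]
    - [0,-0.002,0.2,0.048,0.26,0.01,0]
    - [0,-0.002,0.215,0.051,0.271,0.01,0]
    - [0,-0.002,0.219,0.051,0.272,0.01,0]
    - [0,-0.002,0.219,0.051,0.272,0.01,0]

```text
time: 7.0
position: [538.0, -16.3, 129.4]
orientation: [-3.141, -0.002, -2.922]
force: [0.2, 0.0, -2.3]
width: 67.4
```

```bash
python3 plan.py 538.7 -16.4 132 3.362; python3 shot.py top t4 540 -16 100 80 10;python3 shot.py scene s4 540 -16 100 80 10
```

```text
now 7.0 [538.  -16.3 129.4] [-3.141e+00 -2.000e-03 -2.922e+00] F [ 0.2  0.  -2.3] w 67.4 q [-0.13  0.09  1.52 -0.    1.53 -1.92]
row [0.0004, -0.0005, 0.0003] [0.0033, -0.0005, 0.013]
```

View pics/t4.png

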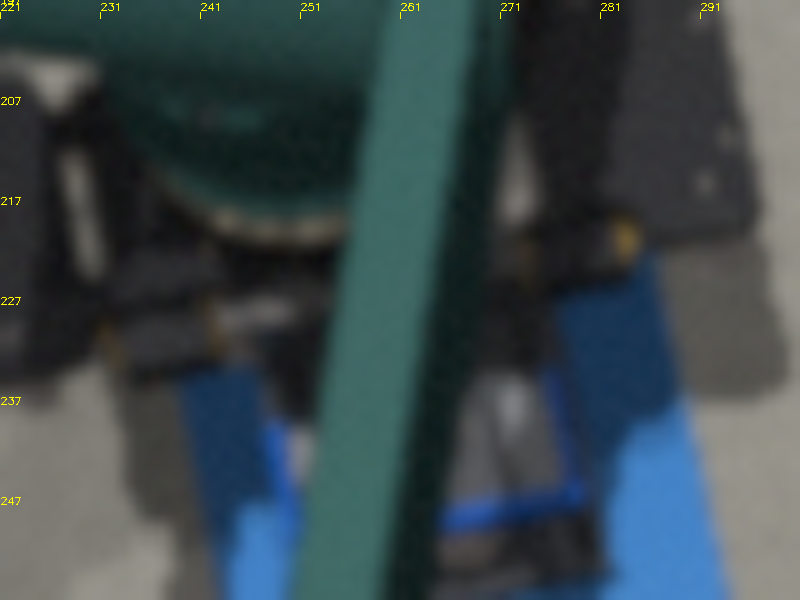

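View pics/s4.png

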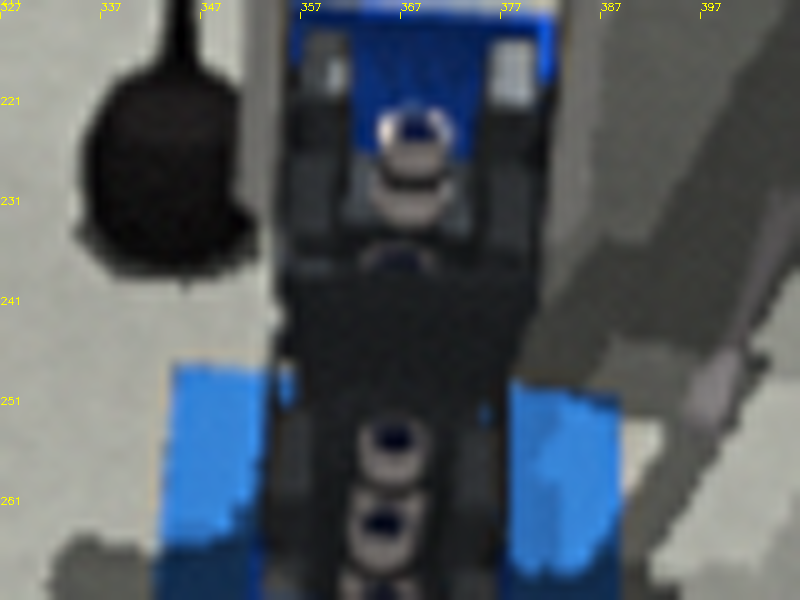

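```bash
python3 - <<'E'
from h import *
for c in("top","scene"):
    d=pickle.load(open(("t4" if c=="top" else "s4")+".pkl","rb"))
    o=outline((538,-16.3,3.362),109);ob=outline((538.7,-16.4,.22),1)
    q=w2px(d,(538,-16,140 if c=="top" else 120));crop(d,q[0],q[1],80,10,f"pics/ov_{c}.png",[w2px(d,p) for p in o+ob])
E
```

```text
(no output)
```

View pics/ov_top.png

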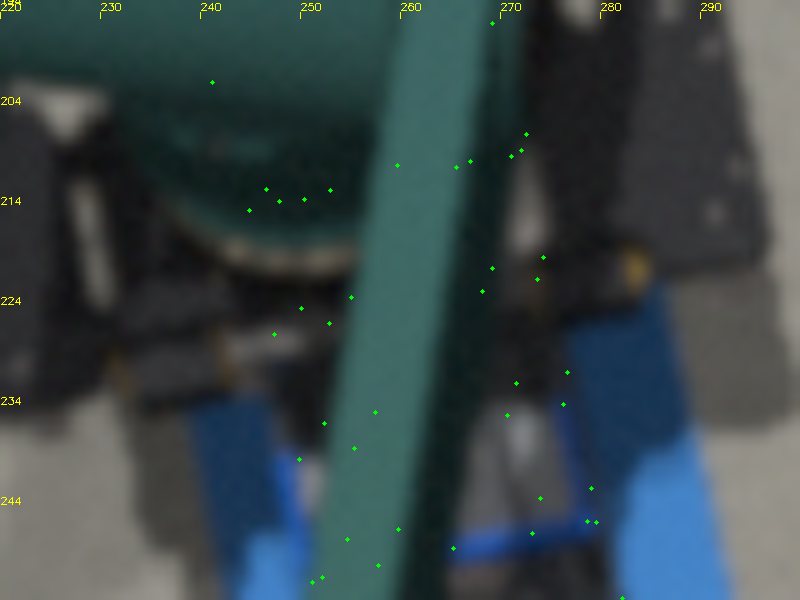

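View pics/ov_scene.png

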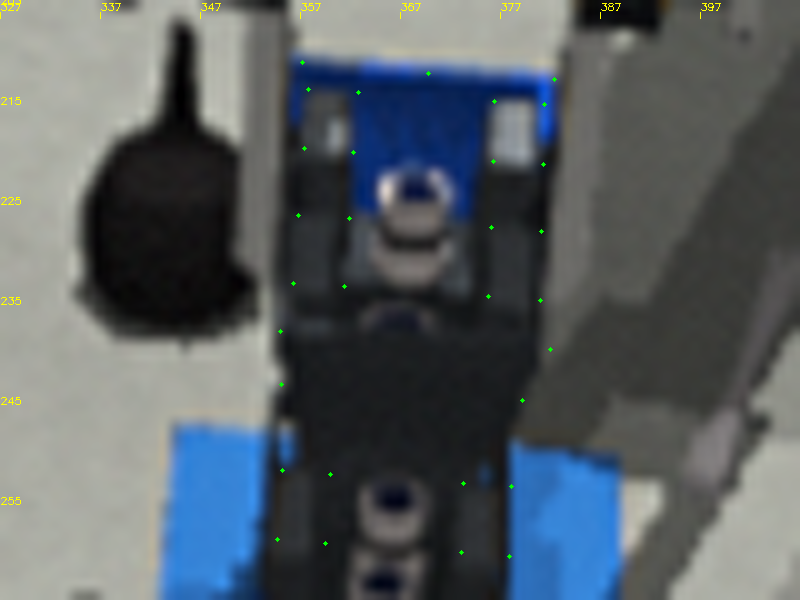

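The held tray sits within about 1 to 2 mm of the prediction, slightly towards -x, with its blue end opposed to the base tray's. I'll correct x by +1.5 mm and lower it to just above contact.

>>> step_arm:
  targets:
    - [0,0,0,0.009,-0.002,-0.02,0]
    - [0,0,0,0.009,-0.002,-0.06,0]
    - [0,0,0,0.009,-0.002,-0.11,0]
    - [0,0,0,0.009,-0.002,-0.16,0]
    - [0,0,0,0.009,-0.002,-0.21,0]
    - [0,0,0,0.009,-0.002,-0.25,0]
    - [0,0,0,0.009,-0.002,-0.28,0]
    - [0,0,0,0.009,-0.002,-0.3,0]
    - [0,0,0,0.009,-0.002,-0.305,0]
    - [0,0,0,0.009,-0.002,-0.305,0]

```text
time: 7.93
position: [540.0, -17.0, 68.5]
orientation: [-3.14, -0.002, -2.923]
force: [0.1, -0.8, -2.1]
width: 67.2
```

```bash
python3 plan.py 539.8 -16.6 60 3.362; python3 - <<'E'
from h import *
from station import *
s=get_state()
for c in("top","scene"):
    d=get_image(c);p=s["position"]
    o=outline((539.8-1.3,-16.6,3.362),p[2]-20.5);ob=outline((538.7,-16.4,.22),1)
    q=w2px(d,(538,-16,80));crop(d,q[0],q[1],80,10,f"pics/ow_{c}.png",[w2px(d,p) for p in o+ob])
E
```

```text
now 7.93 [540.  -17.   68.5] [-3.140e+00 -2.000e-03 -2.923e+00] F [ 0.1 -0.8 -2.1] w 67.2 q [-0.14  0.13  1.6  -0.    1.41 -1.92]
row [0.0005, -0.0004, 0.0007] [-0.0009, 0.002, -0.0425]
```

View pics/ow_top.png

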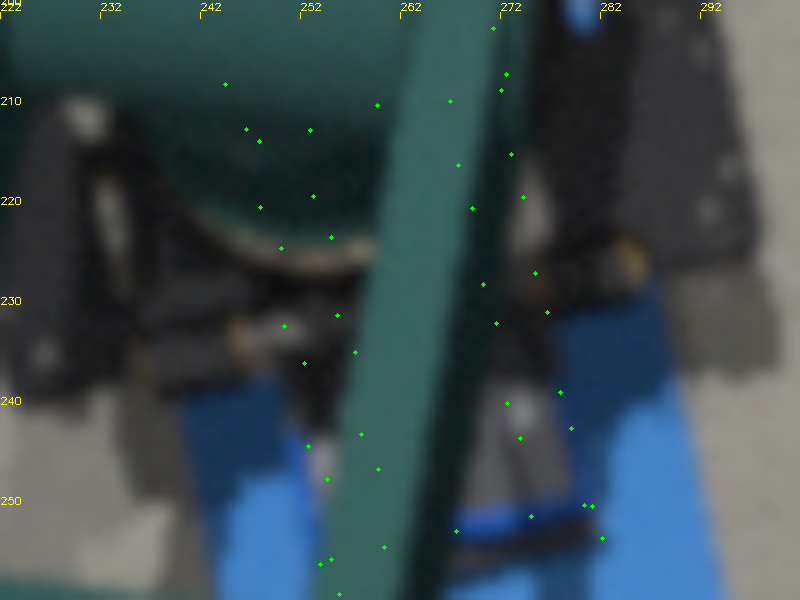

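View pics/ow_scene.png

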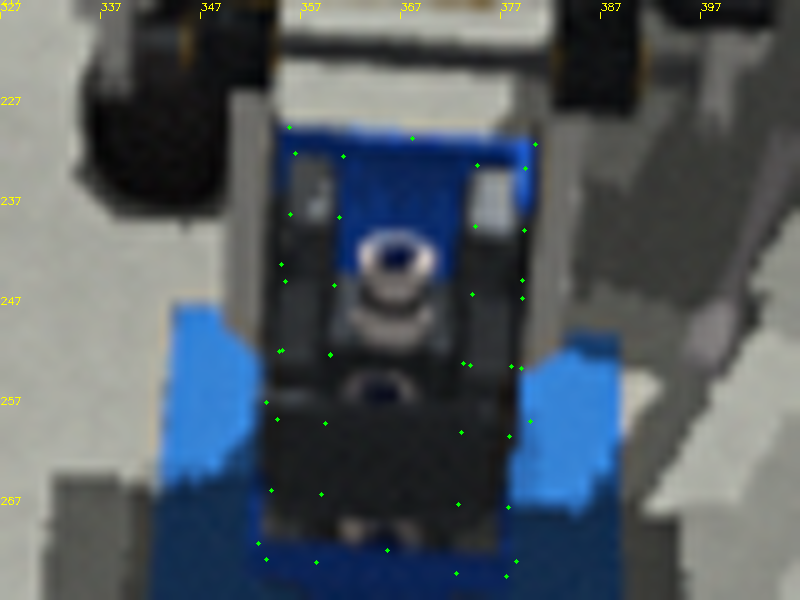

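The tray is directly above and aligned within about 1 mm, so I'll lower it slowly to contact.

>>> step_arm:
  targets:
    - [0,0,0,0,0.001,-0.01,0]
    - [0,0,0,0,0.001,-0.018,0]
    - [0,0,0,0,0.001,-0.026,0]
    - [0,0,0,0,0.001,-0.032,0]
    - [0,0,0,0,0.001,-0.036,0]
    - [0,0,0,0,0.001,-0.036,0]

```text
time: 8.53
position: [540.6, -16.8, 62.0]
orientation: [-3.14, 0.0, -2.923]
force: [1.2, 0.8, -2.5]
width: 67.6
```

```bash
python3 plan.py 539.8 -16.6 59 3.362
```

```text
now 8.53 [540.6 -16.8  62. ] [-3.14   0.    -2.923] F [ 1.2  0.8 -2.5] w 67.6 q [-0.13  0.14  1.6  -0.    1.4  -1.92]
row [0.0005, 0.0002, 0.0007] [-0.0042, 0.0012, -0.0151]
```

>>> step_arm:
  targets:
    - [0,0,0,-0.003,0.001,-0.005,0]
    - [0,0,0,-0.003,0.001,-0.01,0]
    - [0,0,0,-0.003,0.001,-0.013,0]
    - [0,0,0,-0.003,0.001,-0.013,0]

```text
time: 8.87
position: [540.5, -16.6, 59.7]
orientation: [-3.14, 0.001, -2.923]
force: [2.1, 0.3, -1.1]
width: 67.4
```

```bash
python3 plan.py 539.8 -16.6 59 3.362;  python3 shot.py scene s6 540 -16 60 80 10
```

```text
now 8.87 [540.5 -16.6  59.7] [-3.140e+00  1.000e-03 -2.923e+00] F [ 2.1  0.3 -1.1] w 67.4 q [-0.13  0.14  1.61 -0.    1.39 -1.92]
row [0.0005, 0.0006, 0.0006] [-0.0037, 0.0, -0.0033]
```

View pics/s6.png

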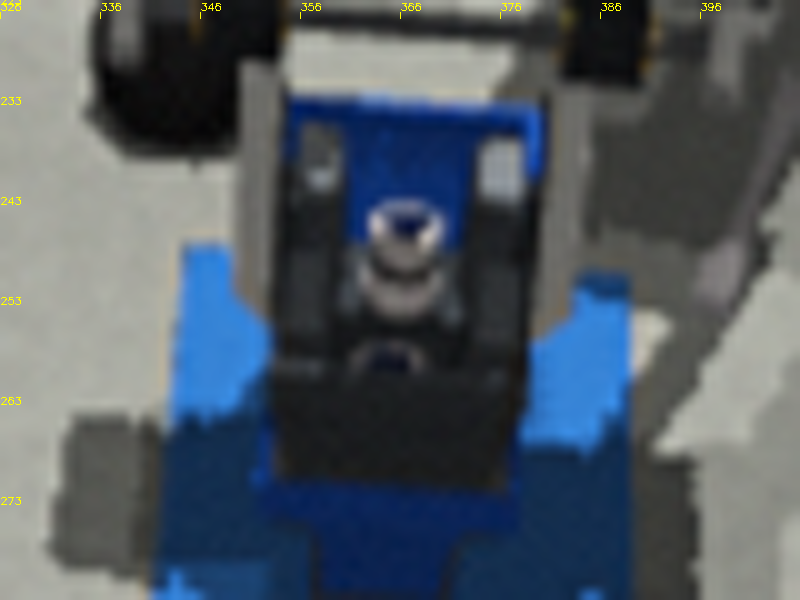

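>>> step_arm:
  targets:
    - [0,0,0,0,0,-0.005,0]
    - [0,0,0,0,0,-0.009,0]
    - [0,0,0,0,0,-0.009,0]

```text
time: 9.17
position: [540.7, -16.6, 58.5]
orientation: [-3.14, 0.002, -2.923]
force: [1.2, 0.1, 3.0]
width: 67.7
```

```bash
python3 plan.py 539.8 -16.6 59 3.362
```

```text
now 9.17 [540.7 -16.6  58.5] [-3.140e+00  2.000e-03 -2.923e+00] F [1.2 0.1 3. ] w 67.7 q [-0.13  0.14  1.61 -0.    1.39 -1.92]
row [0.0005, 0.0007, 0.0007] [-0.0046, 0.0001, 0.0026]
```

Contact came at the expected height (underside about 38). I'll release and rise.

>>> step_arm:
  targets:
    - [0,0,0,0,0,0,0.8]
    - [0,0,0,0,0,0,0.8]
    - [0,0,0,0,0,0,0.9]
    - [0,0,0,0,0,0,0.9]
    - [0,0,0,0,0,0.03,0.9]
    - [0,0,0,0,0,0.1,0.9]
    - [0,0,0,0,0,0.2,0.9]
    - [0,0,0,0,0,0.32,0.9]
    - [0,0,0,0,0,0.45,0.9]
    - [0,0,0,0,0,0.5,0.9]

```text
time: 10.0
position: [542.5, -16.9, 163.1]
orientation: [-3.137, 0.008, -2.923]
force: [0.6, -0.5, 1.5]
width: 84.5
```

```bash
python3 plan.py 450 190 170 3.14;  python3 shot.py scene s7 540 -16 60 80 10
```

```text
now 10.0 [542.5 -16.9 163.1] [-3.137  0.008 -2.923] F [ 0.6 -0.5  1.5] w 84.5 q [-0.13  0.08  1.47 -0.    1.59 -1.92]
row [0.0011, 0.0027, -0.07] [-0.4625, 1.0343, 0.0346]
```

View pics/s7.png

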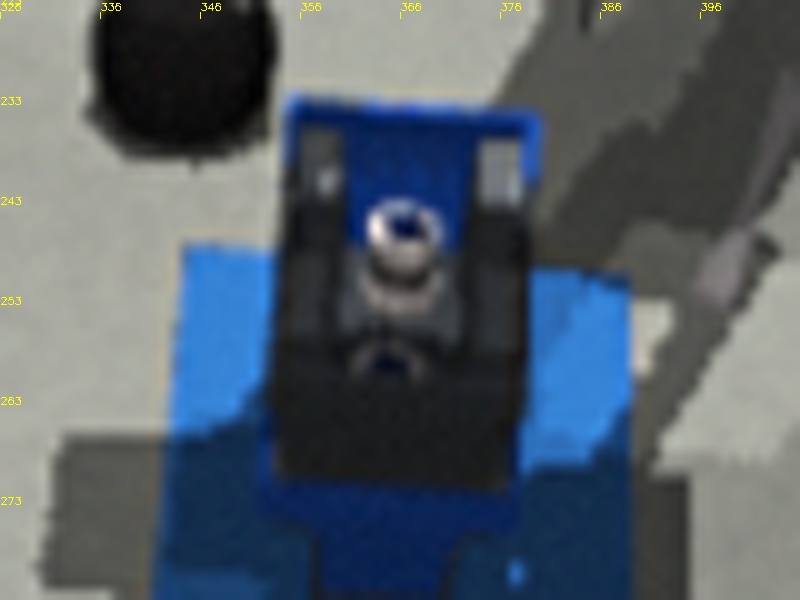

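The full tray stands level, both barrels upright, blue end opposed to the base tray's. For the empty tray I'll go in with shut fingers and drag it away from the controller.

>>> step_arm:
  targets:
    - [0,0,0,-0.01,0.04,0.02,0.5]
    - [0,0.001,-0.01,-0.03,0.12,0.03,0]
    - [0,0.002,-0.02,-0.05,0.24,0.03,0]
    - [0.001,0.0027,-0.03,-0.08,0.38,0.03,0]
    - [0.001,0.0027,-0.04,-0.11,0.52,0.03,0]
    - [0.001,0.0027,-0.05,-0.14,0.66,0.03,0]
    - [0.001,0.0027,-0.06,-0.17,0.78,0.03,0]
    - [0.001,0.0027,-0.07,-0.2,0.87,0.03,0]
    - [0.001,0.0027,-0.079,-0.22,0.94,0.03,0]
    - [0.001,0.0027,-0.079,-0.24,0.97,0.03,0]

```text
time: 10.88
position: [493.5, 179.1, 168.1]
orientation: [-3.14, -0.001, 3.114]
force: [0.6, 0.5, 0.1]
width: 21.1
```

```bash
python3 plan.py 479.5 277 110 3.112; python3 - <<'E'
from h import *
d=pickle.load(open("top0.pkl","rb"))
for n,u,v,z in(("lamp",203,172,20),("bottle",158,165,135),("ctlBR",125,297,68),("ctlTR",134,213,68)): print(n,px2w(d,u,v,z).round())
E
```

```text
now 10.88 [493.5 179.1 168.1] [-3.140e+00 -1.000e-03  3.114e+00] F [0.6 0.5 0.1] w 21.1 q [ 0.24  0.04  1.49 -0.    1.61 -1.3 ]
row [0.0004, -0.0004, -0.0006] [-0.0698, 0.4894, -0.2907]
lamp [708. 151.  20.]
bottle [688. 239. 135.]
ctlBR [370. 319.  68.]
ctlTR [583. 311.  68.]
```

>>> step_arm:
  targets:
    - [0,0,0,-0.01,0.07,-0.01,0]
    - [0,0,0,-0.02,0.16,-0.04,0]
    - [0,0,0,-0.04,0.26,-0.09,0]
    - [0,0,0,-0.055,0.36,-0.16,0]
    - [0,0,0,-0.065,0.43,-0.23,0]
    - [0,0,0,-0.07,0.475,-0.28,0]
    - [0,0,0,-0.07,0.485,-0.3,0]
    - [0,0,0,-0.07,0.485,-0.3,0]
    - [0,0,0,-0.07,0.485,-0.3,0]

```text
time: 11.63
position: [479.6, 275.5, 108.1]
orientation: [-3.14, -0.001, 3.114]
force: [-0.3, 0.1, 0.0]
width: 0.2
```

```bash
python3 plan.py 479.5 276.5 15 3.112;  python3 shot.py top t8 480 278 60 80 10 480 278 -.03 0; python3 shot.py scene s8 480 278 60 80 10
```

```text
now 11.63 [479.6 275.5 108.1] [-3.140e+00 -1.000e-03  3.114e+00] F [-0.3  0.1  0. ] w 0.2 q [ 0.42  0.13  1.51 -0.    1.5  -1.12]
row [0.0006, -0.0005, -0.0005] [-0.0004, 0.0051, -0.4653]
```

View pics/t8.png

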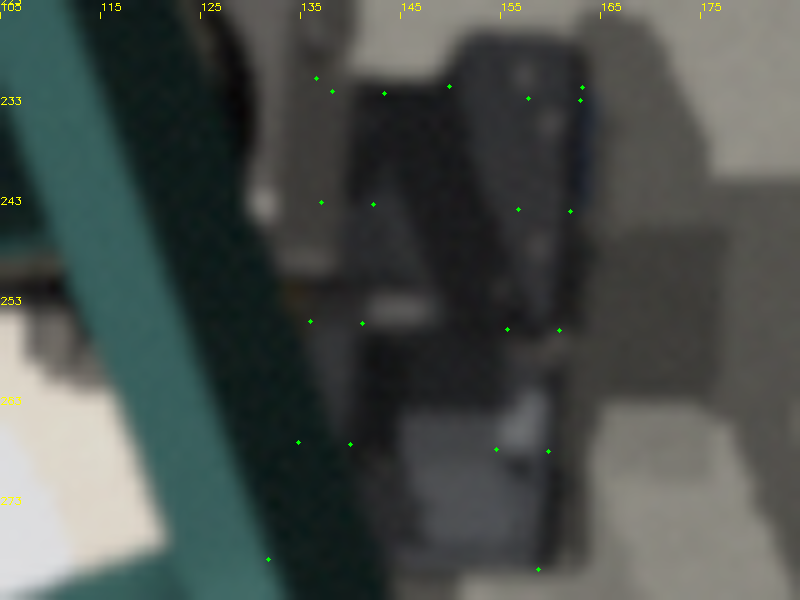

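View pics/s8.png

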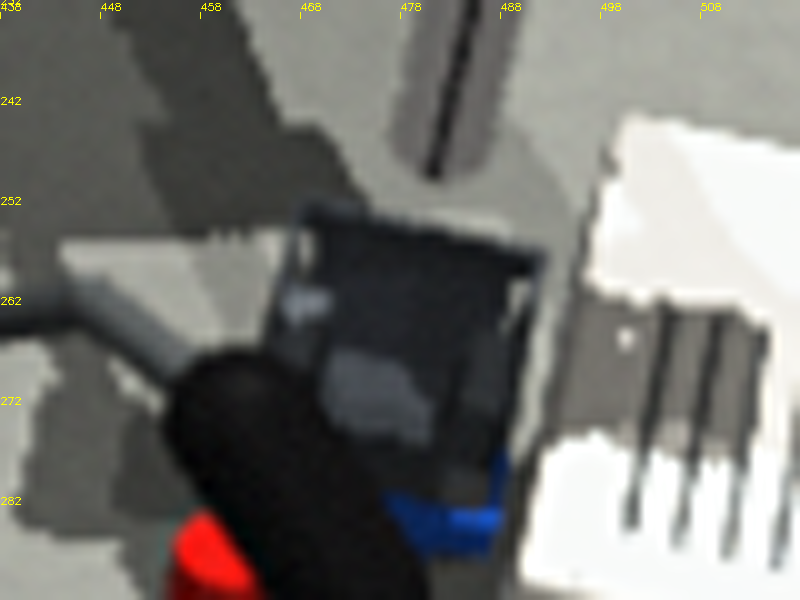

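View pics/oe.png

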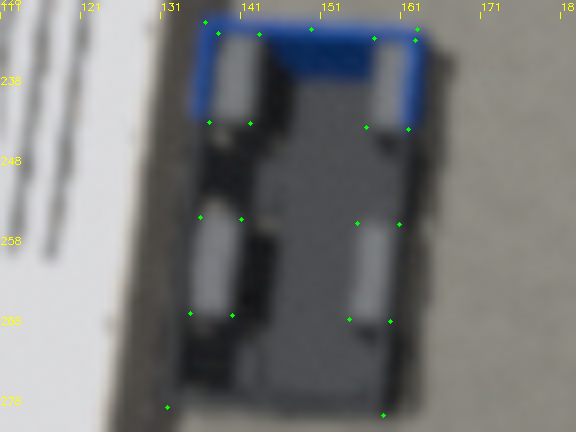

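The dots sit about 1.4 mm too far to +y, so the tray centre is near (481, 276.6). My current x and y suit the inside channel, so I'll descend with the fingers shut.

>>> step_arm:
  targets:
    - [0,0,0,0,0,-0.05,0]
    - [0,0,0,0,0,-0.12,0]
    - [0,0,0,0,0,-0.19,0]
    - [0,0,0,0,0,-0.26,0]
    - [0,0,0,0,0,-0.31,0]
    - [0,0,0,0,0,-0.35,0]
    - [0,0,0,0,0,-0.38,0]
    - [0,0,0,0,0,-0.4,0]
    - [0,0,0,0,0,-0.4,0]

```text
time: 12.48
position: [479.9, 275.3, 28.4]
orientation: [-3.14, -0.001, 3.113]
force: [-0.6, -0.5, -0.4]
width: 0.4
```

```bash
python3 plan.py 479.5 275.5 16 3.112;  python3 shot.py scene s9 480 278 60 80 10
```

```text
now 12.48 [479.9 275.3  28.4] [-3.140e+00 -1.000e-03  3.113e+00] F [-0.6 -0.5 -0.4] w 0.4 q [ 0.42  0.2   1.61 -0.    1.34 -1.12]
row [0.0004, -0.0002, -0.0003] [-0.0021, 0.001, -0.0618]
```

View pics/s9.png

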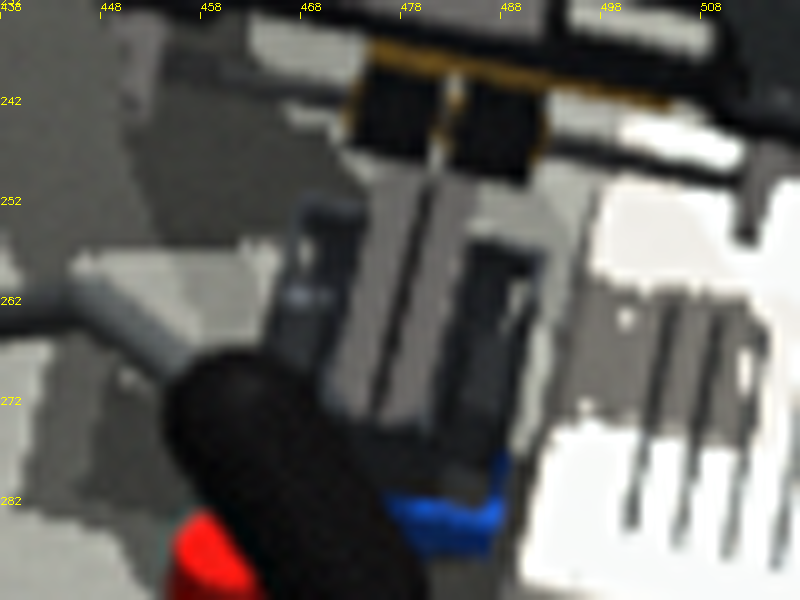

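The fingers at about (475,270) are inside the tray with gaps on both sides. I'll go down to z of about 15, then drag to -y.

>>> step_arm:
  targets:
    - [0,0,0,0,0,-0.02,0]
    - [0,0,0,0,0,-0.045,0]
    - [0,0,0,0,0,-0.062,0]
    - [0,0,0,0,0,-0.062,0]

```text
time: 12.87
position: [479.7, 275.2, 15.7]
orientation: [-3.14, -0.001, 3.113]
force: [0.4, -0.2, 0.0]
width: 0.5
```

>>> step_arm:
  targets:
    - [0,0,0,0,-0.015,0,0]
    - [0,0,0,0,-0.035,0,0]
    - [0,0,0,0,-0.06,0,0]
    - [0,0,0,0,-0.085,0,0]
    - [0,0,0,0,-0.11,0,0]
    - [0,0,0,0,-0.135,0,0]
    - [0,0,0,0,-0.16,0,0]
    - [0,0,0,0,-0.19,0,0]
    - [0,0,0,0,-0.22,0,0]
    - [0,0,0,0,-0.25,0,0]

```text
time: 13.7
position: [479.8, 224.7, 15.8]
orientation: [-3.14, -0.001, 3.113]
force: [0.0, -0.3, -0.1]
width: 0.4
```

```bash
python3 plan.py 479.5 225 15 3.112;  python3 shot.py scene s10 480 248 60 80 10
```

```text
now 13.7 [479.8 224.7  15.8] [-3.140e+00 -1.000e-03  3.113e+00] F [ 0.  -0.3 -0.1] w 0.4 q [ 0.33  0.16  1.68 -0.    1.3  -1.21]
row [0.0005, -0.0003, -0.0003] [-0.0013, 0.0017, -0.004]
```

View pics/s10.png

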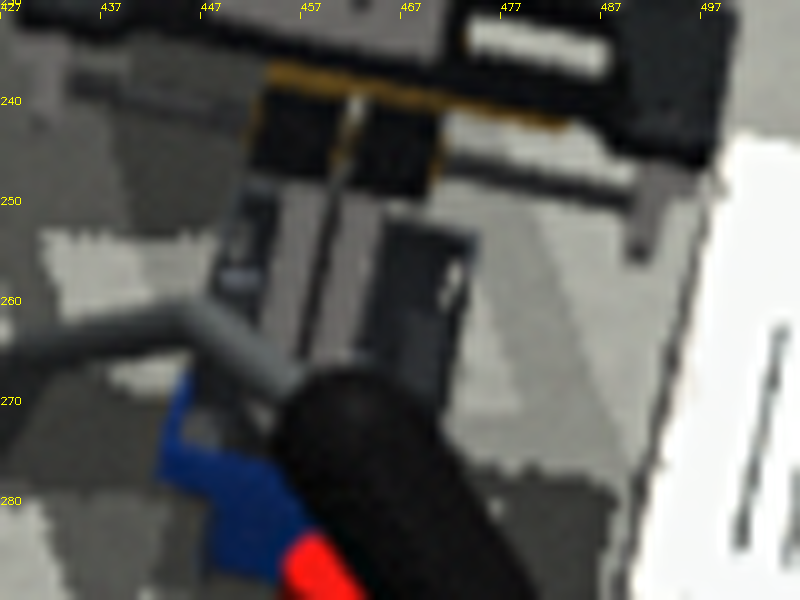

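>>> step_arm:
  targets:
    - [0,0,0,0,0.015,0,0]
    - [0,0,0,0,0.015,0.03,0]
    - [0,0,0,0,0.015,0.12,0]
    - [0,0,0,0,0.015,0.25,0]
    - [0,0,0,0,0.015,0.4,0]
    - [0,0,0,0,0.0,0.55,0]
    - [0,0,0,0,-0.1,0.68,0.3]
    - [0,0,0,-0.05,-0.25,0.75,0.5]
    - [0,0,0,-0.1,-0.42,0.75,0.8]
    - [0,0,0,-0.15,-0.58,0.75,1]

```text
time: 14.58
position: [450.3, 106.8, 168.1]
orientation: [-3.139, 0.003, 3.114]
force: [-0.4, -0.7, -0.2]
width: 23.5
```

>>> step_arm:
  targets:
    - [0,0,0,-0.05,-0.16,0,1]
    - [0,0,0,-0.1,-0.32,0,1]
    - [0,0,0,-0.15,-0.4,0,1]

```text
time: 14.83
position: [419.7, 24.3, 168.9]
orientation: [-3.137, 0.004, 3.112]
force: [0.5, 0.2, -0.7]
width: 43.9
```

```bash
python3 plan.py 480 230 110 3.112; python3 shot.py top t11 480 232 45 80 10; python3 shot.py scene s11 480 232 45 80 10;python3 shot.py top t11f 480 100 45 320 2
```

```text
now 14.83 [419.7  24.3 168.9] [-3.137  0.004  3.112] F [ 0.5  0.2 -0.7] w 43.9 q [-0.07 -0.2   1.72 -0.    1.62 -1.62]
row [0.0014, 0.0013, -0.0001] [0.3013, 1.0283, -0.2945]
```

View pics/t11.png

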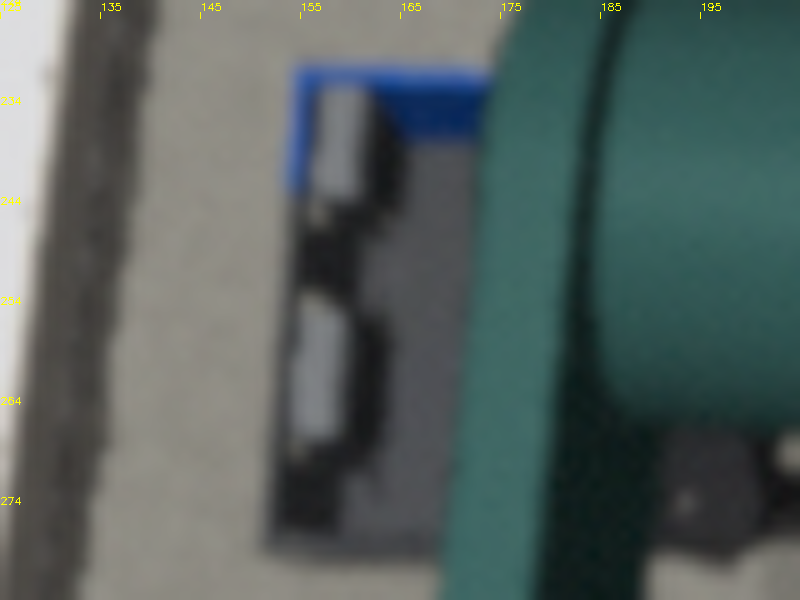

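View pics/s11.png

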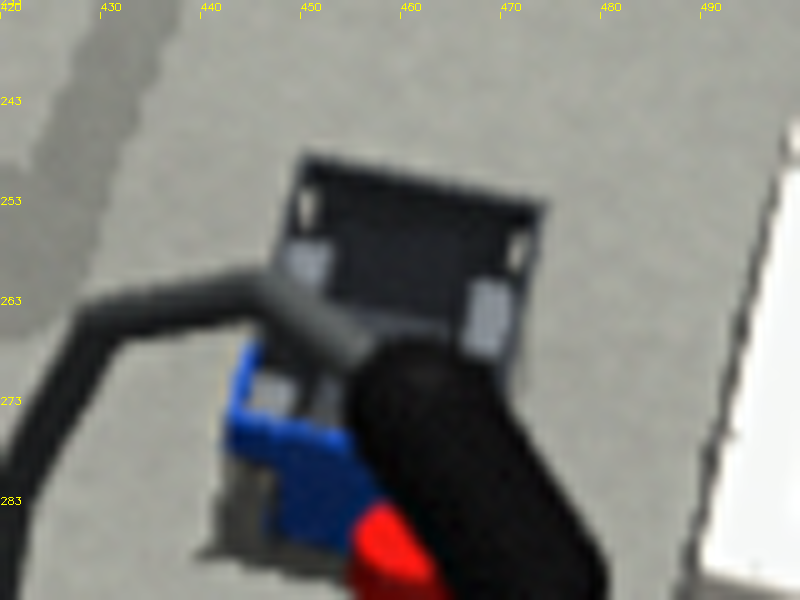

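View pics/t11f.png

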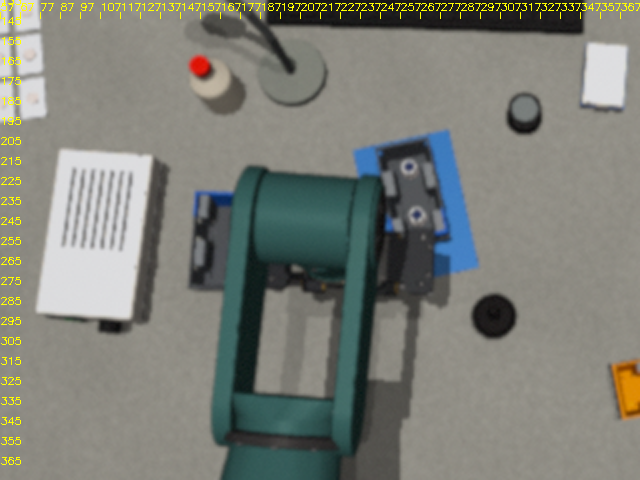

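The empty tray is now about 40 mm clear of the controller, with its left half visible. I'll fit its pose.

```bash
python3 - <<'E'
from h import *
d=pickle.load(open("t11.pkl","rb"))
c=w2px(d,(480,232,45));x0=int(c[0]-40);y0=int(c[1]-30);print(x0,y0)
px=[(295,65),(263,553),(320,86),(365,88),(360,200),(313,196),(303,300),(350,300),(340,440),(293,442)]
P=[(62,34),(-62,34),(60,31.8),(60,18.5),(31,18.5),(31,31.8),(0,31.8),(0,18.5),(-31,18.5),(-31,31.8)]
z=[45,45]+[38]*8
W=np.array([px2w(d,x0+(X+.5)/10-.5,y0+(Y+.5)/10-.5,h)[:2] for (X,Y),h in zip(px,z)])
p,r=fit(W,np.array(P),(480,232,0));print(p.round(3),np.degrees(p[2]).round(1),r.round(1).tolist())
crop(d,c[0],c[1],80,10,"pics/o11.png",[w2px(d,q) for q in outline(p)])
s=pickle.load(open("s11.pkl","rb"));c=w2px(s,(480,232,45));crop(s,c[0],c[1],80,10,"pics/o11s.png",[w2px(s,q) for q in outline(p)])
E
```

```text
125 224
[ 4.79993e+02  2.29711e+02 -1.30000e-02] -0.7 [[-1.5, -1.6], [-0.0, -0.4], [0.4, 1.0], [0.7, -0.8], [0.9, 0.0], [0.2, 1.3], [-3.8, 0.8], [-4.1, -0.6], [1.0, -0.6], [1.7, 0.8]]
```

View pics/o11.png

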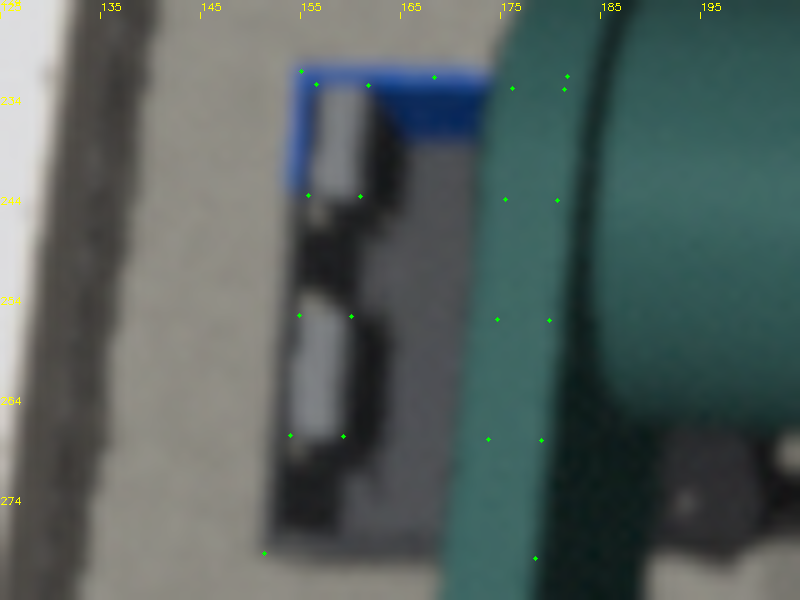

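View pics/o11s.png

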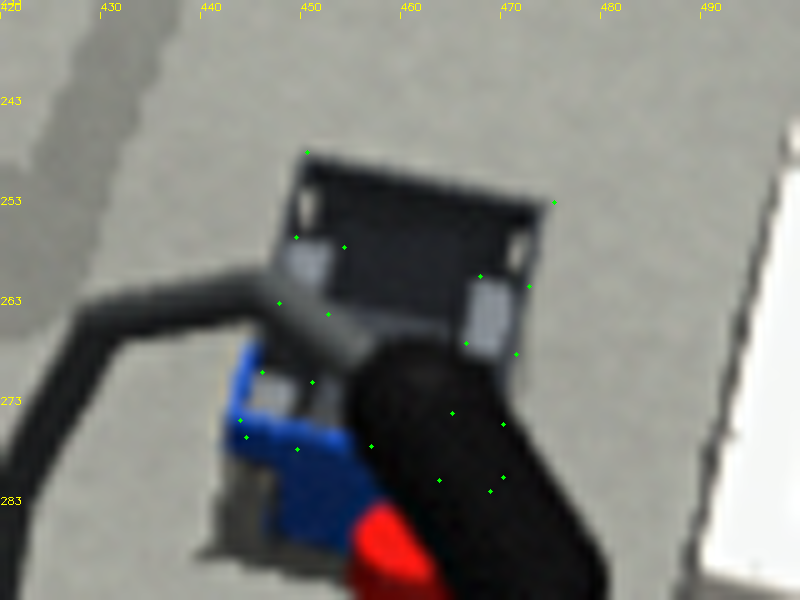

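>>> step_arm:
  targets:
    - [0,0,0,0.02,0.06,0,1]
    - [0.001,0.001,0,0.05,0.18,0,1]
    - [0.001,0.001,0.002,0.1,0.34,0,1]
    - [0.001,0.001,0.004,0.15,0.5,0,1]
    - [0.001,0.001,0.005,0.2,0.66,0,1]
    - [0.001,0.001,0.005,0.24,0.8,0,1]
    - [0.001,0.001,0.005,0.275,0.91,-0.05,1]
    - [0.001,0.001,0.005,0.295,0.98,-0.12,1]
    - [0.001,0.001,0.005,0.303,1.0,-0.2,1]
    - [0.001,0.001,0.005,0.303,1.0,-0.25,1]

```text
time: 15.82
position: [480.2, 229.2, 116.8]
orientation: [3.141, -0.001, 3.132]
force: [-0.2, -0.2, -0.6]
width: 93.7
```

```bash
python3 plan.py 480.5 229.7 60 3.128
```

```text
now 15.82 [480.2 229.2 116.8] [ 3.141e+00 -1.000e-03  3.132e+00] F [-0.2 -0.2 -0.6] w 93.7 q [ 0.34  0.08  1.55  0.    1.51 -1.22]
row [-0.0002, -0.0003, -0.0011] [0.0015, 0.0025, -0.2841]
```

>>> step_arm:
  targets:
    - [0,0,-0.001,0.001,0.002,-0.04,1]
    - [0,0,-0.001,0.001,0.002,-0.09,1]
    - [0,0,-0.001,0.001,0.002,-0.15,1]
    - [0,0,-0.001,0.001,0.002,-0.21,1]
    - [0,0,-0.001,0.001,0.002,-0.25,1]
    - [0,0,-0.001,0.001,0.002,-0.27,1]
    - [0,0,-0.001,0.001,0.002,-0.27,1]

```text
time: 16.4
position: [479.7, 229.0, 61.5]
orientation: [-3.142, -0.003, 3.128]
force: [0.3, 0.9, 0.0]
width: 94.1
```

```bash
python3 plan.py 480.5 229.7 20 3.128;python3 shot.py scene s12 480 232 45 80 10
```

```text
now 16.4 [479.7 229.   61.5] [-3.142e+00 -3.000e-03  3.128e+00] F [0.3 0.9 0. ] w 94.1 q [ 0.34  0.12  1.62  0.    1.4  -1.22]
row [0.0, -0.0009, 0.0001] [0.0041, 0.0036, -0.2076]
```

View pics/s12.png

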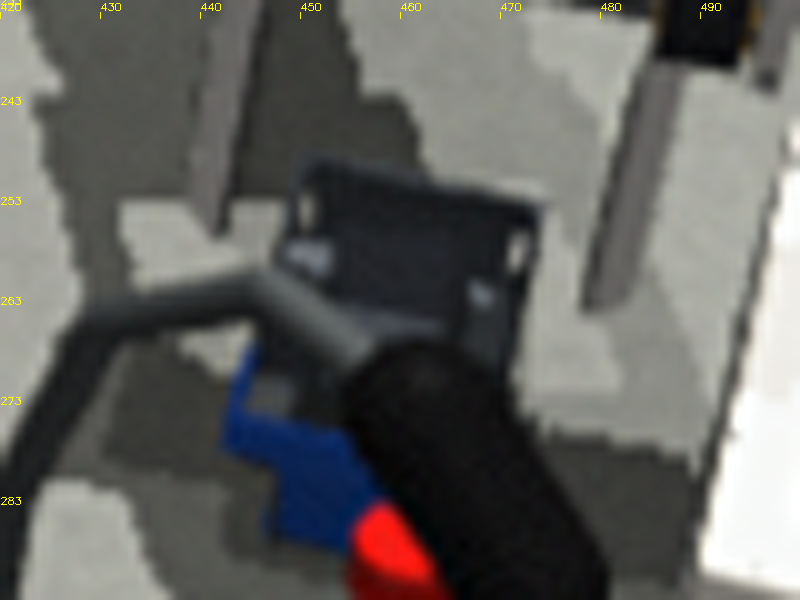

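The finger tips at about (441,254) and (480,263) straddle the tray and clear the controller. I'll go down and grip.

>>> step_arm:
  targets:
    - [0,0,0,0.003,0.003,-0.05,1]
    - [0,0,0,0.003,0.003,-0.11,1]
    - [0,0,0,0.003,0.003,-0.16,1]
    - [0,0,0,0.003,0.003,-0.195,1]
    - [0,0,0,0.003,0.003,-0.206,1]
    - [0,0,0,0.003,0.003,-0.206,0]
    - [0,0,0,0.003,0.003,-0.206,0]
    - [0,0,0,0.003,0.003,-0.206,0]
    - [0,0,0,0.003,0.003,-0.206,0]
    - [0,0,0,0.003,0.003,-0.206,0]
  grip_force: 25

```text
time: 17.28
position: [481.4, 229.9, 21.9]
orientation: [3.141, -0.0, 3.128]
force: [0.7, -0.2, 0.8]
width: 67.7
```

```bash
python3 plan.py 480.5 229.7 150 3.128
```

```text
now 17.28 [481.4 229.9  21.9] [ 3.141 -0.     3.128] F [ 0.7 -0.2  0.8] w 67.7 q [ 0.34  0.16  1.66  0.    1.32 -1.22]
row [-0.0002, -0.0, 0.0] [-0.0044, -0.0009, 0.6404]
```

>>> step_arm:
  targets:
    - [0,0,0,0,0,0.02,0]
    - [0,0,0,0,0,0.06,0]
    - [0,0,0,0,0,0.12,0]
    - [0,0,0,0,0,0.2,0]
    - [0,0,0,0,0,0.29,0]
    - [0,0,0,0,0,0.38,0]
    - [0,0,0,0,0,0.48,0]
    - [0,0,0,0,0,0.57,0]
    - [0,0,0,0,0,0.64,0]
    - [0,0,0,0,0,0.68,0]
  grip_force: 30

```text
time: 18.12
position: [482.5, 230.4, 161.7]
orientation: [3.139, 0.005, 3.128]
force: [0.5, 0.2, -0.7]
width: 67.7
```

```bash
python3 plan.py 539.5 -16.6 160 3.362; python3 shot.py scene s13 480 232 170 80 10
```

```text
now 18.12 [482.5 230.4 161.7] [3.139 0.005 3.128] F [ 0.5  0.2 -0.7] w 67.7 q [ 0.34  0.06  1.48  0.    1.59 -1.22]
row [-0.001, 0.0014, 0.0745] [0.2852, -1.2349, -0.0083]
```

View pics/s13.png

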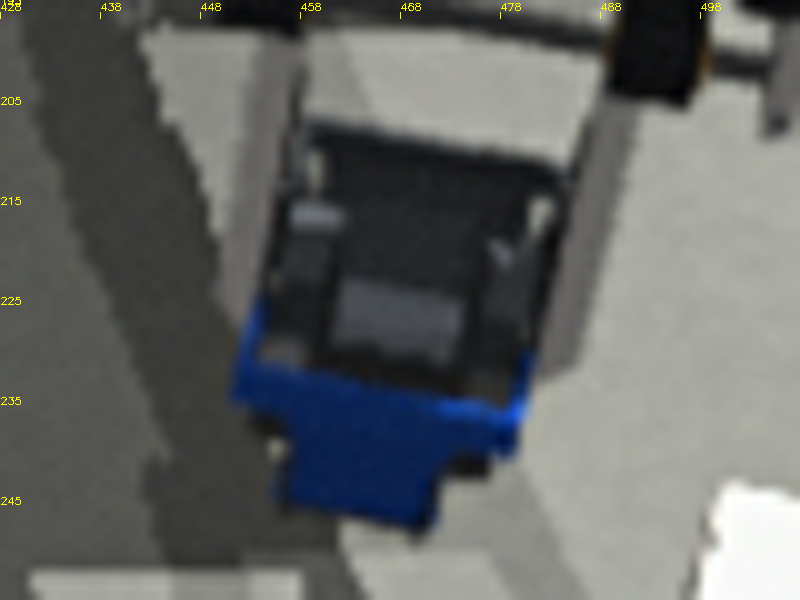

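>>> step_arm:
  targets:
    - [0,0,0.004,0.01,-0.03,0,0]
    - [0,0,0.01,0.02,-0.1,0,0]
    - [0,0,0.016,0.04,-0.19,0,0]
    - [0,0,0.024,0.065,-0.29,0,0]
    - [0,0.001,0.032,0.09,-0.4,0,0]
    - [0,0.001,0.04,0.115,-0.51,0,0]
    - [0,0.001,0.048,0.14,-0.62,0,0]
    - [0,0.001,0.054,0.165,-0.72,0,0]
    - [0,0.001,0.06,0.19,-0.82,0,0]
    - [0,0.001,0.065,0.21,-0.9,0,0]

```text
time: 19.0
position: [524.5, 48.5, 161.3]
orientation: [3.138, 0.001, -2.951]
force: [-0.2, 0.1, -1.8]
width: 67.6
```

```bash
python3 plan.py 540 -16.7 160 3.362
```

```text
now 19.0 [524.5  48.5 161.3] [ 3.138e+00  1.000e-03 -2.951e+00] F [-0.2  0.1 -1.8] w 67.6 q [-0.02  0.05  1.5   0.    1.59 -1.78]
row [-0.001, 0.0001, 0.0094] [0.0774, -0.326, -0.0063]
```

>>> step_arm:
  targets:
    - [-0.001,0,0.002,0.015,-0.07,0,0]
    - [-0.001,0,0.004,0.03,-0.14,0,0]
    - [-0.001,0,0.006,0.048,-0.21,0,0]
    - [-0.001,0,0.008,0.063,-0.27,0,0]
    - [-0.001,0,0.009,0.073,-0.31,0,0]
    - [-0.001,0,0.009,0.077,-0.325,0,0]
    - [-0.001,0,0.009,0.077,-0.326,0,0]
    - [-0.001,0,0.009,0.077,-0.326,0,0]

```text
time: 19.67
position: [539.6, -16.4, 160.9]
orientation: [3.141, -0.0, -2.922]
force: [0.0, 0.3, -0.6]
width: 67.7
```

```bash
python3 plan.py 540 -16.7 110 3.362; python3 - <<'E'
from h import *
from station import *
s=get_state()
for c in("top","scene"):
    d=get_image(c);p=s["position"]
    o=outline((p[0]-.6,p[1],.22),p[2]-20.5);ob=outline((539.3,-16.8,3.362),39)
    q=w2px(d,(538,-16,130));crop(d,q[0],q[1],80,10,f"pics/ox_{c}.png",[w2px(d,p) for p in o+ob])
E
```

```text
now 19.67 [539.6 -16.4 160.9] [ 3.141 -0.    -2.922] F [ 0.   0.3 -0.6] w 67.7 q [-0.14  0.08  1.47  0.    1.6  -1.93]
row [-0.0002, -0.0002, 0.0004] [0.0019, -0.0013, -0.2545]
```

View pics/ox_top.png

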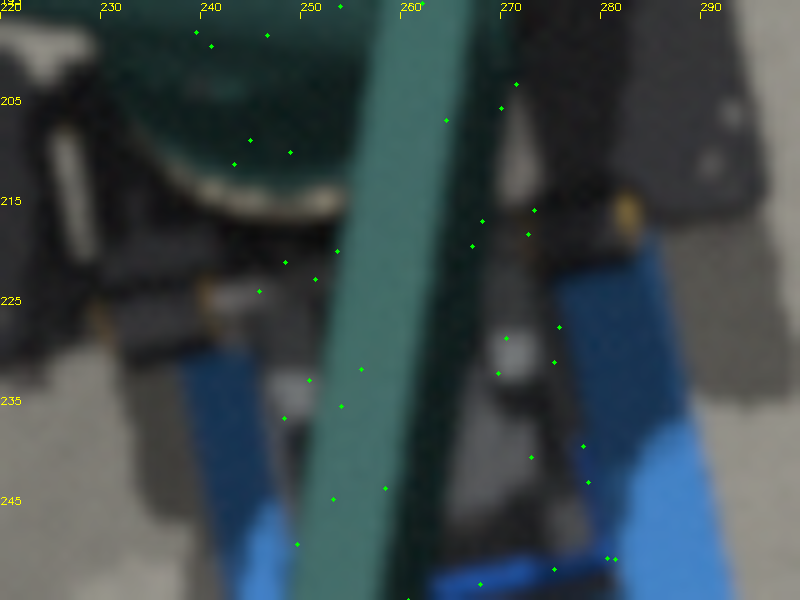

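View pics/ox_scene.png

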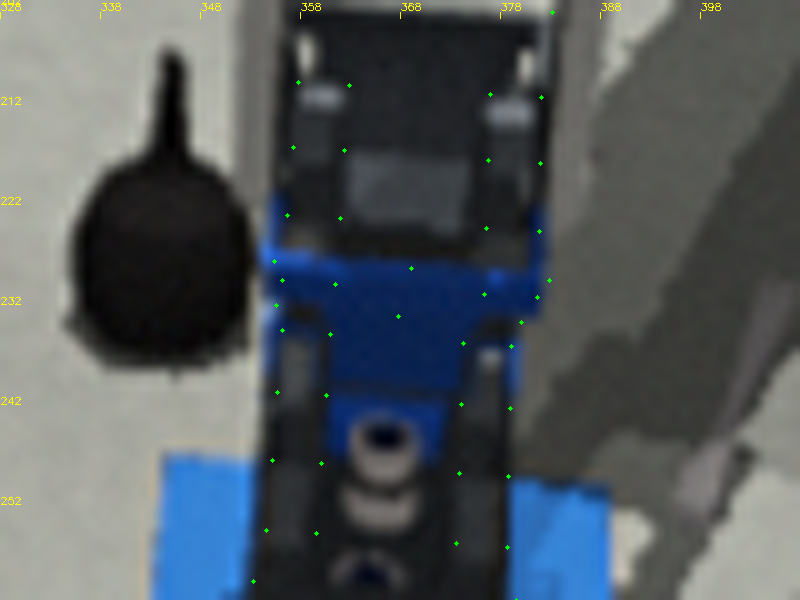

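The held tray is aligned above the stack within about 1 mm, blue end at (400,265) and opposed to the middle tray's. Lowering now.

>>> step_arm:
  targets:
    - [0,0,0,0.002,-0.001,-0.02,0]
    - [0,0,0,0.002,-0.001,-0.06,0]
    - [0,0,0,0.002,-0.001,-0.11,0]
    - [0,0,0,0.002,-0.001,-0.16,0]
    - [0,0,0,0.002,-0.001,-0.2,0]
    - [0,0,0,0.002,-0.001,-0.235,0]
    - [0,0,0,0.002,-0.001,-0.26,0]
    - [0,0,0,0.002,-0.001,-0.275,0]
    - [0,0,0,0.002,-0.001,-0.28,0]
    - [0,0,0,0.002,-0.001,-0.28,0]

```text
time: 20.6
position: [540.1, -16.3, 105.1]
orientation: [3.141, -0.0, -2.922]
force: [-0.4, 0.4, -0.6]
width: 67.6
```

```bash
python3 plan.py 540 -16.7 98 3.362;python3 shot.py scene s14 540 -16 90 80 10
```

```text
now 20.6 [540.1 -16.3 105.1] [ 3.141 -0.    -2.922] F [-0.4  0.4 -0.6] w 67.6 q [-0.14  0.11  1.55  0.    1.48 -1.93]
row [-0.0001, -0.0, 0.0001] [-0.0007, -0.0019, -0.0355]
```

View pics/s14.png

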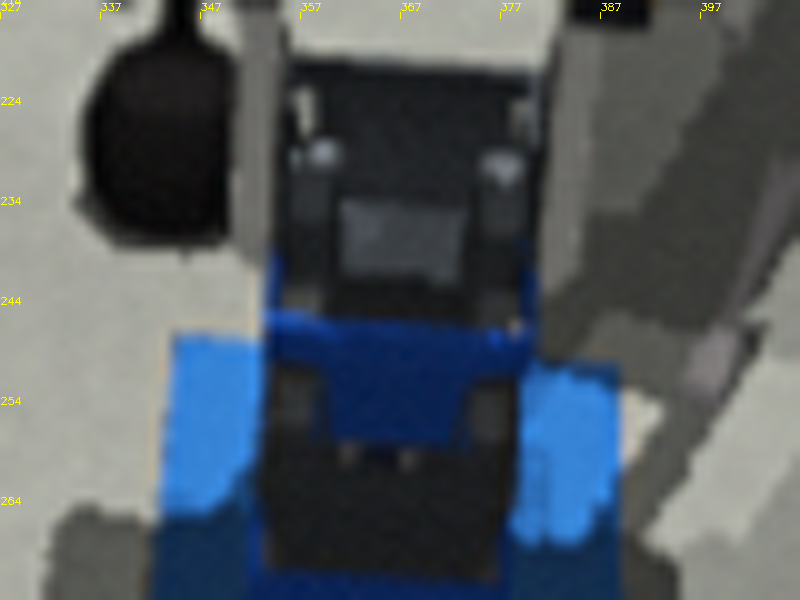

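>>> step_arm:
  targets:
    - [0,0,0,0,0,-0.01,0]
    - [0,0,0,0,0,-0.02,0]
    - [0,0,0,0,0,-0.028,0]
    - [0,0,0,0,0,-0.033,0]
    - [0,0,0,0,0,-0.036,0]
    - [0,0,0,0,0,-0.036,0]

```text
time: 21.15
position: [540.2, -16.3, 98.0]
orientation: [3.141, 0.0, -2.922]
force: [-0.2, -0.7, -1.1]
width: 67.7
```

```bash
python3 plan.py 540 -16.7 96.5 3.362
```

```text
now 21.15 [540.2 -16.3  98. ] [ 3.141  0.    -2.922] F [-0.2 -0.7 -1.1] w 67.7 q [-0.14  0.11  1.56  0.    1.47 -1.93]
row [-0.0002, 0.0, 0.0001] [-0.0011, -0.0019, -0.0076]
```

>>> step_arm:
  targets:
    - [0,0,0,0,0,-0.005,0]
    - [0,0,0,0,0,-0.008,0]
    - [0,0,0,0,0,-0.008,0]

```text
time: 21.4
position: [540.5, -16.2, 97.9]
orientation: [3.141, 0.001, -2.922]
force: [-1.9, 0.5, 4.5]
width: 67.5
```

```bash
python3 plan.py 540 -16.7 96.5 3.362
```

```text
now 21.4 [540.5 -16.2  97.9] [ 3.141e+00  1.000e-03 -2.922e+00] F [-1.9  0.5  4.5] w 67.5 q [-0.14  0.11  1.56  0.    1.47 -1.93]
row [-0.0001, 0.0004, 0.0001] [-0.0026, -0.0023, -0.0069]
```

Contact came at the expected height, so I'll release and rise.

>>> step_arm:
  targets:
    - [0,0,0,0,0,0,0.8]
    - [0,0,0,0,0,0,0.8]
    - [0,0,0,0,0,0,0.9]
    - [0,0,0,0,0,0,0.9]
    - [0,0,0,0,0,0.03,0.9]
    - [0,0,0,0,0,0.1,0.9]
    - [0,0,0,0,0,0.2,0.9]
    - [0,0,0,0,0,0.32,0.9]
    - [0,0,0,0,0,0.42,0.9]
    - [0,0,0,0,0,0.45,0.9]

```text
time: 22.23
position: [542.3, -16.5, 192.2]
orientation: [-3.139, 0.008, -2.922]
force: [0.4, 0.4, 0.1]
width: 84.7
```

```bash
python3 plan.py 420 -320 190 3.362;python3 shot.py scene s15 540 -16 80 80 10
```

```text
now 22.23 [542.3 -16.5 192.2] [-3.139  0.008 -2.922] F [0.4 0.4 0.1] w 84.7 q [-0.14  0.07  1.42  0.    1.65 -1.93]
row [0.0002, 0.0026, 0.0001] [-0.6116, -1.5174, -0.0111]
```

View pics/s15.png

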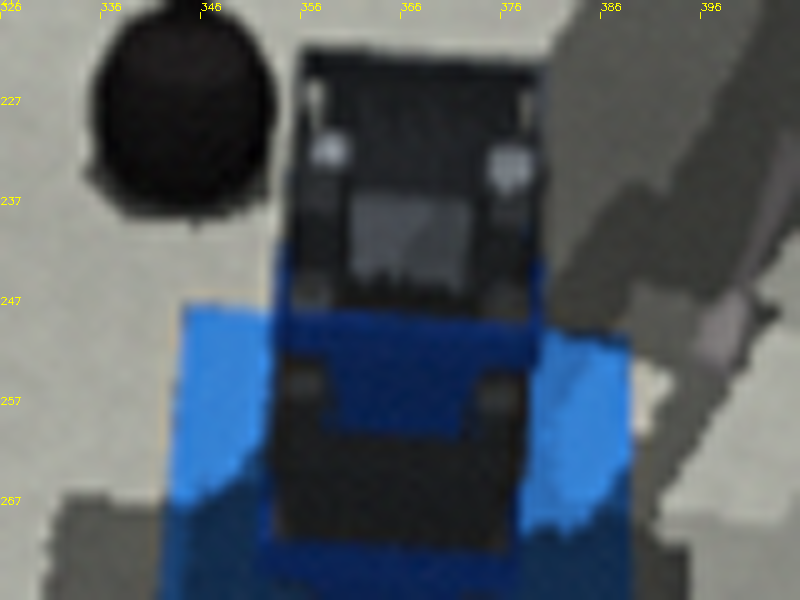

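>>> step_arm:
  targets:
    - [0,0.001,-0.01,-0.03,-0.07,0.02,0.9]
    - [0,0.002,-0.03,-0.08,-0.2,0.02,0.9]
    - [0,0.0026,-0.06,-0.14,-0.36,0.02,0.9]
    - [0,0.0026,-0.09,-0.2,-0.52,0.02,0.9]
    - [0,0.0026,-0.12,-0.26,-0.68,0.02,0.9]
    - [0,0.0026,-0.15,-0.32,-0.82,0.02,0.9]
    - [0,0.0026,-0.16,-0.36,-0.92,0.02,0.9]
    - [0,0.0026,-0.16,-0.4,-0.98,0.02,0.9]

```text
time: 22.95
position: [460.8, -214.4, 194.0]
orientation: [-3.139, -0.003, 2.855]
force: [0.1, 0.1, -0.4]
width: 84.6
```

>>> step_arm:
  targets:
    - [0,0,-0.02,-0.06,-0.12,0,0.9]
    - [0,0,-0.04,-0.12,-0.26,0,0.9]
    - [0,0,-0.06,-0.18,-0.38,0,0.9]
    - [0,0,-0.08,-0.22,-0.46,0,0.9]
    - [0,0,-0.08,-0.24,-0.5,0,0.9]
    - [0,0,-0.08,-0.24,-0.5,0,0.9]

```text
time: 23.45
position: [411.7, -315.4, 192.6]
orientation: [-3.139, -0.005, 2.603]
force: [-0.5, 1.3, -0.4]
width: 84.7
```

```bash
python3 - <<'E'
from h import *
from station import *
print(get_state()["time"],get_state()["position"],get_state()["joint_velocities"].round(3))
for c in("top","scene"):
    d=get_image(c);cv2.imwrite(f"pics/fin_{c}.png",d["image"][:,:,::-1])
    q=w2px(d,(539,-16,80));pts=[w2px(d,p) for p in outline((539.3,-16.6,.22),77)]
    crop(d,q[0],q[1],66,12,f"pics/fc_{c}.png",pts if c=="top" else [])
E
```

```text
23.45 [ 411.68336394 -315.38811649  192.56306228] [ 0.044 -0.014  0.     0.026  0.011  0.023]
```

View pics/fc_top.png

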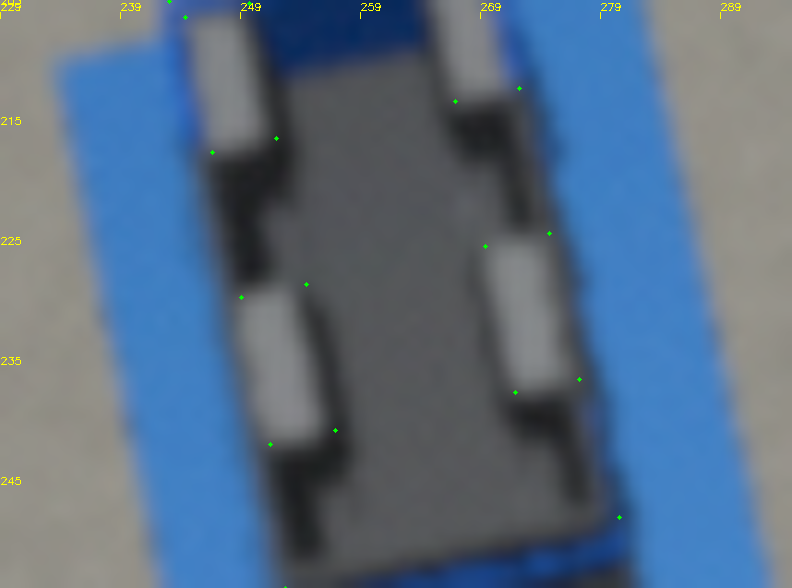

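View pics/fc_scene.png

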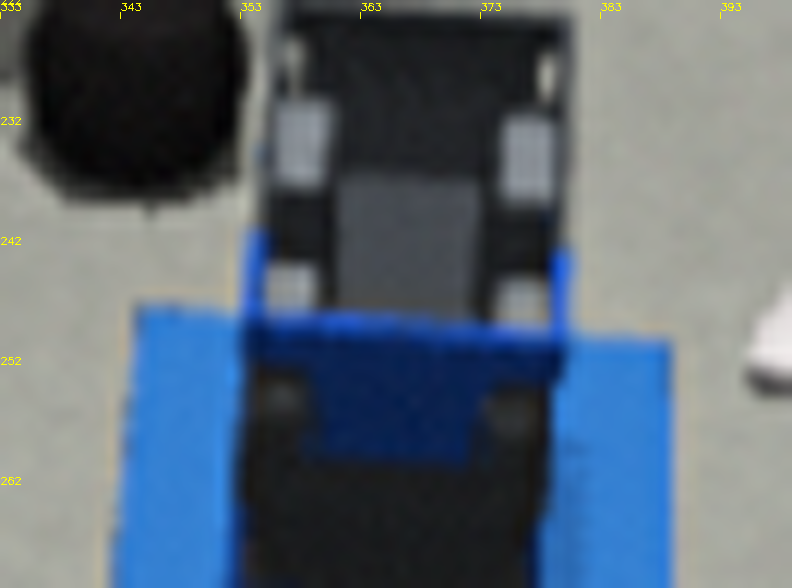

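View pics/fin_top.png

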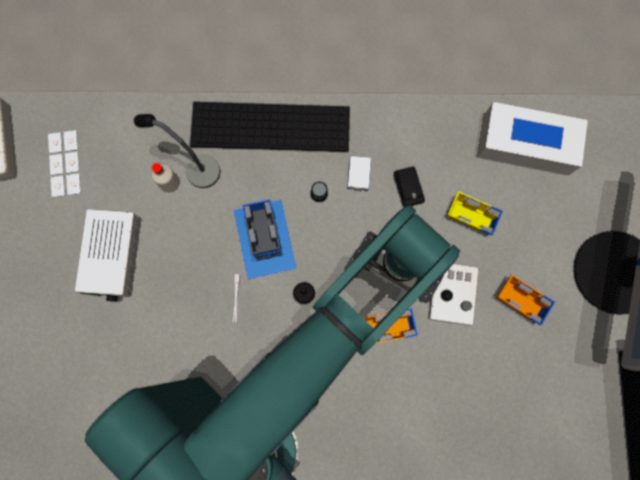

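View pics/fin_scene.png

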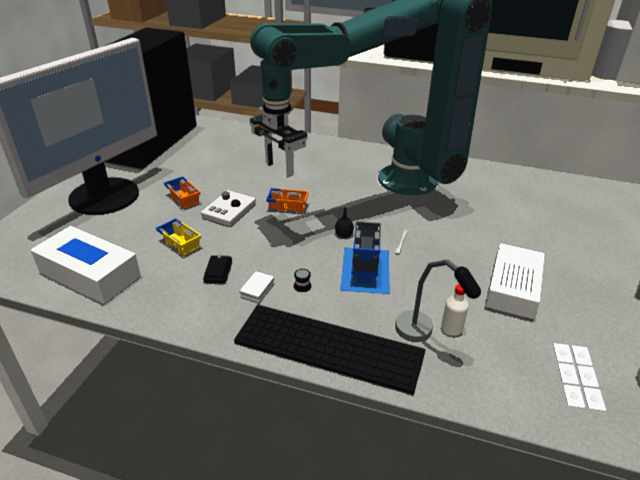

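Final views: the covering tray matches the predicted outline at underside height 77, within about 1 to 2 mm. The blue ends alternate, the stack is level, and the other things stand where they were. Handing in.

```bash
python3 -c "
from station import *
print(hand_in())"
```

```text
the job is handed in; nothing more can be done
None
```

The three trays are stacked on the blue mat and the job is handed in, at about 23.5 s of robot time. `hand_in()` gives no verdict.

- **Full tray:** I gripped it across the rim at mid-length, turned it half a turn and set it on the base tray. Contact came at the expected height, with its underside about 38 mm above that of the base tray.
- **Empty tray:** I dragged it about 47 mm clear of the controller with shut fingers inside it. I then gripped it and set it on top with its blue end opposite to the middle tray's. Contact again came at the expected height.

**Last checks:** the top and scene pictures show the stack level, with blue ends alternating. The top tray's outline fits within about 1–2 mm of what I predicted. The other things on the bench look unmoved, and the arm stood clear of everything. Contact forces while placing were about 5–6 N.

**Not fully confirmed:**
- The cover hides the barrels. The two in the middle tray stood upright when I last saw them, just before the cover went on. The base tray's three were last seen standing before the middle tray was set down.
- The scene camera disagreed with the top camera by about 1 pixel (2 mm) throughout, which is within its stated calibration.

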